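# Lock the model cars away in the collector's cabinet

### The arm

A 6-joint arm with a two-finger parallel gripper is mounted at the origin on the work surface. World frame = base frame: x ahead of the robot, y to its left, z up, the work surface at z = 0. Lengths are in mm, angles in rad, forces in N, time in s.
With the tool pointing down it reaches from about 350 to 775 mm from the base axis. Payload 7.3 kg.
Tool frame: the origin (TCP) lies at the very end of the fingers, on their centre line; the grasp point (between the pads) lies 19 mm behind it; z points along the fingers, y is the line along which they close (so a half turn about z gives the same grasp; the last joint's range is limited). The gripper opens to 92 mm and grips with 3 to 60 N. Pads are 19 mm wide; open, the fingers measure 130 mm over their backs; the gripper's body (75 mm by 190 mm) begins 47 mm behind the grasp point.
Start: joints at [-1.466, 0.342, 1.524, -0, 1.275, -0.146], TCP at [130.316, -508.589, 226.741] pointing down, gripper open.
Joint ranges: [-2.53, 2.53], [-0.77, 2.02], [0.04, 2.7], [-1, 4.14], [0.28, 2.66], [-3.11, 3.11]. Speed limits (rad/s): [2.57, 2.57, 3.14, 3.14, 3.14, 3.14].

### API

Orientations are given as [roll, pitch, yaw] about the fixed x, y, z axes, in that order (R = Rz(yaw) Ry(pitch) Rx(roll)).
In Python, from plant import bot gives the robot as it stands.
- The arm moves only by the tool send_rows, never from a script. Its argument "rows" is a list of rows, each an object of numbers: "x", "y", "z": the shift along the tool's x, y, z in units of 0.2 m (1.0 is 0.2 m); "ax", "ay", "az": the turn, a rotation vector about the tool's x, y, z in units of 60 degrees (1.0 is 60 degrees); "jaw": the opening, from -1 (shut) to 1 (fully open), so that 0 is half open. In form: [{"x": .., "y": .., "z": .., "ax": .., "ay": .., "az": .., "jaw": ..}, ...]. A call has exactly 10 rows; each row is the pose to reach, as a shift and turn from the pose commanded when the call began, along the tool's axes at that moment; what a row does not reach only later rows make up. A row lasts 1/8 s, in which the tool goes at most 62.5 mm and 10.7 degrees, less where a joint would pass 70% of its speed; a pose out of reach is approached as far as the arm can. A call with a number of a shift or a turn outside -1 to 1 is refused whole. A call with a gripper value outside its range is refused whole. The fingers move at their own pace and stop on an object; the grip force is fixed at half the most. Time passes only in rows, so rows that repeat a pose let the fingers close, or fill a call up. It gives the time, the measured TCP pose, the force, the opening and the grip force at its end, in the units of the state.
- bot.get_obs(): the state, without advancing time (a new reading comes with each control period).
- bot.capture(name): name is "scene" or "top" or "wrist"; returns (picture, depth): 420x560x3 uint8, red, green, blue; 420x560 float32, mm along the optical axis (not along the pixel's ray), 0 where there is no reading.
- bot.camera_model(name): a dict with "vertical_fov" (degrees; the focal length in pixels is half the picture's height over the tangent of half this angle, whatever the lens; pixels are square), "cx", "cy" (the principal point, pixels), "R" (3x3) and "t" (3): a world point X has camera coordinates R X + t; the wrist camera has in their place "T_tool_cam" (4x4, takes a point from camera to tool coordinates, whose origin is the TCP and whose axes are the flange's). Camera axes: x right, y down, z forward; pixel columns grow to the right and rows downward; lengths in mm; the calibration is good to about 2 mm. A picture is of the moment at which its call begins: read the wrist's pose just before it. camera_model takes no time and is no camera call.
- bot.close_job(): hands the job in; it is judged then, once.
The state is a dict: "time": time; "joint_positions": joint angles; "dq": joint speeds; "tau": joint torques, N m; "tool_pos": TCP position; "tcp_rot": TCP orientation; "contact_force": force on the tool from outside, world axes, zero at the start; "moment": the same for the moment, N m; "grip_width": finger opening in mm; "finger_force": force on a finger pad.
Only numpy, scipy, OpenCV 4.12 (cv2) and the standard library are available. Lean on these libraries where they do the work, as an engineer would, in place of code of your own. Each camera call takes 0.05 s, during which the arm holds its last target. There are 200 camera calls.

### The job

Closing time on the stall: put all the model vehicles away in the top tray of the small glazed cabinet. First move the piggy bank that blocks the cabinet door and stand it on its feet on the round green mat, then open the door - it stops after a few centimetres on a child-safety catch, whose arm has to be pressed down through the gap at the top of the door while the door is pulled open - swing it fully open, pull out the top tray, stand every vehicle in it on its wheels, push the tray fully home and shut the door again so that the catch is set. Leave the mug, the vase and the tea tin where they are.

Things in the scene. Friction and masses are not known exactly. Their poses are not given: they have to be found in the camera images.
- cabinet: fixed dark-wood collector's cabinet, 240 deep (x) x 310 wide (y) x 170 high; origin at the centre of its underside on the table; front plane at x = -120 in its frame, facing the robot (-x). Position and yaw vary. Its top is 14 thick. Behind the door are three trays, one above the other; only the top one opens, the two below are full and stay shut
- door (a joint): angle of the glazed door (rad): 0 shut, grows to 1.7 as its right-hand (-y) edge swings towards the robot and to the left; stays where left. May start up to 0.08 open. With the catch up it stops at about 0.155. Pushed shut (a few N) the catch rides under its striker and springs up by itself
- door_hinge (a point): point on the door's upright hinge axis (inner left edge of the door, at the cabinet's left front edge), at the door's top, z = 168. Turns with the door: x axis normal to the door (towards the cabinet when shut); the door extends along -y from 0 to -310 and in x from -30 (outer face) to -1 (inner face)
- door_handle (a point): centre of the brass bar handle on the door's top rail: a round bar 10 to 12 thick, 90 long, level along the door's y, 35 out from the outer face (29 clear behind the bar), a post at each end. At x -65, y -200, z -14 in the door_hinge frame (height 154). Can be pinched from above. Axes as door_hinge
- catch (a joint): angle of the safety catch's arm (rad): 0 up (catching), positive pressed down, stop at 0.45; 0.09 frees the door. Sprung: 2 to 4 N at first touch, 5 to 10 N pressed down 4 mm close behind the door; springs up when let go
- catch_arm (a point): point on top of the catch's white plastic arm (14 wide, level, height 141), 16 behind the door's inner face (door_hinge frame x 15, y -275, z -27). The arm pivots in the door, 30 before this point, and runs back under the cabinet's top. Reached from above through the gap at the free end of the ajar door (37 wide at door 0.14). Close to the door it needs 2 down and can go 7
- tray (a joint): how far the top tray is pulled out (m): 0 home, 0.17 fully out; slides towards the robot (-x of the cabinet) with about 1.5 N of friction and stays where it is left
- tray_knob (a point): centre of the head of the top tray's brass knob: a disc 22 in diameter, 6 thick, on a stem 16 in diameter and 22 long; height 128. With the tray home the head is 21 before the cabinet's front plane (behind the glass while the door is shut). Can be pinched from above across the cabinet's y, clear of the cabinet top's front edge. Axes as the cabinet
- tray_floor (a point): centre of the top tray's inner floor (height 110), moves with the tray, axes as the cabinet (x away from the robot). Inside 177 along x, 232 along y; side and back rims 14 above the floor, front board 38 above it; the cabinet top's underside is 46 above it. With the tray fully out all but the rear 20 lies in front of the cabinet
- car_center (a point): die-cast model car, red, 100 long (its x) x 40 wide (its y) x 36 high, 0.16 kg, standing on its wheels (they do not turn); this point is 18 above its underside. May be absent
- van_center (a point): die-cast model van, yellow, 96 long (its x) x 40 wide (its y) x 38 high, 0.18 kg; this point is 19 above its underside. May be absent
- coach_center (a point): die-cast model coach, blue and white, 112 long (its x) x 40 wide (its y) x 40 high, 0.2 kg; this point is 20 above its underside. May be absent
- car: the model car itself (origin at its underside)
- van: the model van itself (origin at its underside)
- coach: the model coach itself (origin at its underside)
- pig: the piggy bank itself (origin at its underside)
- pig_center (a point): pink porcelain piggy bank, 118 long (its x, snout at -x) x 56 wide (its y) x 78 high, 0.35 kg, standing on its feet (80 x 56); this point is midway along it, 35 above its underside. To be held from above across its body, which is 52 wide from 20 to 62 above the underside. Stands in front of the cabinet door, in its way
- mat_top (a point): centre of the top of the fixed round green display mat, 160 in diameter, 1 thick, to the left of the cabinet
- mug: blue mug, 80 in diameter, 90 high, origin at the underside; leave it alone
- vase: amber glass vase, 84 in diameter, 125 high, origin at the underside; leave it alone
- tea_tin: green tea tin with a brass lid, 77 x 77 x 111 high, origin at the underside; leave it alone

How it is judged:
By the outcome, as a careful person would: the job done as asked, in the order asked, and still so for the second after the job is handed in, with the robot touching nothing.
Of car, van, coach only 2 to 3 are there at a start; the rules pass over those that are not, and their reading is None.
At some moment in a run one of car, van, coach may be knocked a few centimetres aside while the robot is not near it.
Once in a run the grip may slacken for a moment while it holds something.
It also fails if it takes over 210 s, if anything falls off the work surface, if the arm or the gripper's body presses on something with over 40 N, if the wrist force passes 120 N, or if a joint passes its speed limit or range.

## Working session

There is one attempt and no reset: what is moved stays moved. The work goes in short steps, Python scripts to look and compute and a tool call to move; the robot and the scene stay as the last step left them, time stands still between calls to the robot, and variables do not carry over. Pictures are saved under pics/ and viewed, at most 14 in all, crops included, and the job is handed in when it is done.

Besides the shell and the picture viewer there is one more tool, called after "Request:" in YAML: its name, and indented under it one key for each argument. send_rows: Moves the arm, as the interface text tells. Its arguments: {"type":"object","properties":{"rows":{"type":"array","items":{"type":"object","properties":{"x":{"type":"number","minimum":-1,"maximum":1},"y":{"type":"number","minimum":-1,"maximum":1},"z":{"type":"number","minimum":-1,"maximum":1},"ax":{"type":"number","minimum":-1,"maximum":1},"ay":{"type":"number","minimum":-1,"maximum":1},"az":{"type":"number","minimum":-1,"maximum":1},"jaw":{"type":"number"}}}}},"required":["rows"]}

```bash
ls; mkdir -p pics; cat > h.py <<'E'
import numpy as np, cv2
from scipy.spatial.transform import Rotation as Rn
from plant import bot
def cloud(name, save=None):
    o=bot.get_obs(); m=bot.camera_model(name); im,d=bot.capture(name)
    f=im.shape[0]/2/np.tan(np.radians(m["vertical_fov"])/2)
    v,u=np.mgrid[:im.shape[0],:im.shape[1]]
    P=np.stack([(u-m["cx"])/f*d,(v-m["cy"])/f*d,d],-1)
    if "R" in m:
        W=(P-np.array(m["t"]))@np.array(m["R"])
    else:
        T=np.array(m["T_tool_cam"]); P=P@T[:3,:3].T+T[:3,3]
        R=Rn.from_euler('xyz',o["tcp_rot"]).as_matrix(); W=P@R.T+np.array(o["tool_pos"])
    W[d==0]=np.nan
    if save: cv2.imwrite(f"pics/{save}.png",im[:,:,::-1])
    return im,W
def go(pos,yaw=None,R1=None):
    """units for a move from the present pose to world pos (+tool y axis heading)"""
    o=bot.get_obs(); R=Rn.from_euler('xyz',o["tcp_rot"]).as_matrix()
    return np.round(R.T@(np.array(pos)-o["tool_pos"])/200,4)
E
python3 - <<'E'
from h import *
o=bot.get_obs(); print({k:np.round(v,3) for k,v in o.items()})
im,W=cloud("top","top1"); np.save("top.npy",W)
im2,W2=cloud("scene","scene1"); np.save("scene.npy",W2)
print(bot.camera_model("wrist")); m=bot.camera_model("top");print(m)
E
```

```text
pics
{'time': np.float64(0.0), 'joint_positions': array([-1.466,  0.343,  1.525, -0.   ,  1.275, -0.146]), 'dq': array([ 0.001,  0.001, -0.   , -0.   ,  0.002, -0.001]), 'tau': array([ 1.0000e-03, -4.3123e+01, -2.4422e+01,  7.2000e-02,  5.6000e-02,
       -0.0000e+00]), 'tool_pos': array([ 130.267, -508.174,  226.048]), 'tcp_rot': array([-3.14 , -0.   ,  0.251]), 'contact_force': array([0.213, 0.133, 0.612]), 'moment': array([-0.015, -0.011,  0.034]), 'finger_force': np.float64(0.0), 'grip_width': np.float64(91.579)}
{'vertical_fov': 64.54226989743319, 'cx': 281.8021375732596, 'cy': 209.88397741570358, 'T_tool_cam': array([[-1.80276176e-04, -9.66882479e-01, -2.55221939e-01,
         6.85024865e+01],
       [ 9.99999840e-01, -3.73742303e-05, -5.64762022e-04,
        -1.24130843e-01],
       [ 5.36519780e-04, -2.55222000e-01,  9.66882331e-01,
        -1.57838226e+02],
       [ 0.00000000e+00,  0.00000000e+00,  0.00000000e+00,
         1.00000000e+00]])}
{'vertical_fov': 47.75153519329127, 'cx': 279.9282664037547, 'cy': 202.57940066552354, 'R': array([[ 0.01787054, -0.9998099 ,  0.00779768],
       [-0.99749931, -0.01836153, -0.06824943],
       [ 0.06837963, -0.00655852, -0.99763782]]), 't': array([ -76.05704723,  571.83405604, 1539.96437296])}
```

View pics/top1.png

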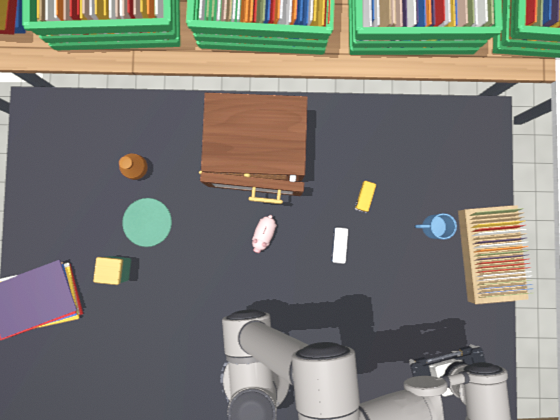

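View pics/scene1.png

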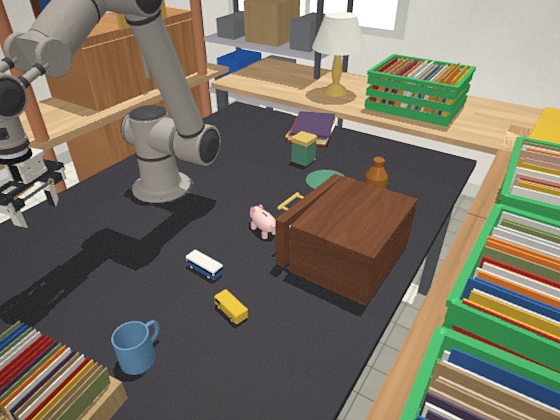

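The top picture shows the cabinet at (255,135) with the door slightly ajar and its handle at (265,196). It also shows the pig at (263,233), van (366,196), coach (340,245) and mat (147,222). There is no car in either view.

```bash
python3 - <<'E'
from h import *
W=np.load("top.npy"); im=cv2.imread("pics/top1.png")[:,:,::-1].astype(int)
r,g,b=im[...,0],im[...,1],im[...,2]
v,u=np.mgrid[:420,:560]
def box(u0,u1,v0,v1): return (u>=u0)&(u<=u1)&(v>=v0)&(v<=v1)
def rep(n,m,zmin,zmax=400):
    m=m&(W[...,2]>zmin)&(W[...,2]<zmax); P=W[m]
    rect=cv2.minAreaRect(P[:,:2].astype(np.float32)); bx=cv2.boxPoints(rect)
    l=sorted([(np.linalg.norm(bx[i+1]-bx[i]),bx[i+1]-bx[i]) for i in range(2)],key=lambda t:-t[0])
    print(n,m.sum(),"c",np.round(rect[0],1),"size",[round(float(t[0]),1) for t in l],"long ang",np.round(np.degrees(np.arctan2(l[0][1][1],l[0][1][0]))%180,1),"z",np.round(np.nanpercentile(P[:,2],[5,50,95]),1))
rep("pig",box(240,285,210,258),12)
rep("van",box(350,382,175,217),12)
rep("coach",box(325,355,222,270),12)
rep("mat",box(115,180,190,255)&(g>r+25)&(g>b),-10)
rep("cabtop",box(190,320,85,200),162,185)
rep("handle",box(247,285,185,206)&(r>b+60)&(r>120),140,160)
# pig profile along long axis to tell snout
m=box(240,285,210,258)&(W[...,2]>12);P=W[m];print(np.round(P[::max(1,len(P)//25)]))
# cabinet edges: points of top, z range per row
m=box(190,320,85,200)&(W[...,2]>120)
cv2.imwrite("pics/c.png",cv2.resize(im[80:270,180:400].astype(np.uint8)[:,:,::-1],None,fx=3.6,fy=3,interpolation=cv2.INTER_CUBIC))
E
```

```text
pig 549 c [471.2 -11.9] size [126.3, 56.3] long ang 156.9 z [46.9 63.7 73.6]
van 390 c [ 599.  -343.4] size [95.9, 40.6] long ang 164.1 z [24.3 37.6 43.9]
coach 459 c [ 430.9 -259.2] size [124.2, 45.6] long ang 0.5 z [30.3 39.7 45. ]
mat 1910 c [502.4 375.4] size [162.0, 160.8] long ang 63.3 z [-4.1  1.7  7.5]
cabtop 9143 c [730.7  18.5] size [321.7, 310.7] long ang 178.8 z [165.2 170.2 175. ]
handle 114 c [589.2 -21.5] size [97.0, 46.5] long ang 84.5 z [152.3 156.5 159.7]
[[530. -31.  58.]
 [521. -34.  50.]
 [514. -22.  63.]
 [511. -41.  61.]
 [504. -10.  70.]
 [501. -22.  69.]
 [498. -32.  68.]
 [495. -38.  62.]
 [492. -45.  53.]
 [485.  10.  55.]
 [481.   3.  66.]
 [478.  -4.  66.]
 [475. -10.  66.]
 [472. -17.  78.]
 [469. -23.  67.]
 [466. -29.  62.]
 [463. -36.  59.]
 [456.  19.  47.]
 [453.   8.  74.]
 [450.  -4.  71.]
 [447. -20.  64.]
 [440.  21.  56.]
 [437.   8.  72.]
 [434. -11.  76.]
 [427.   8.  65.]
 [421.  11.  54.]
 [411.   8.  49.]]
```

View pics/c.png

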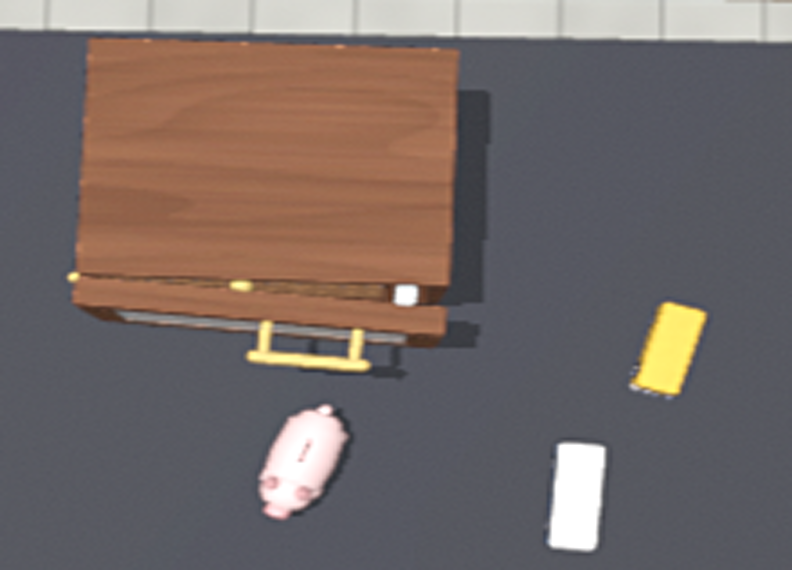

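Request:
send_rows:
  rows:
    - {"x": 0.15, "y": -0.05, "z": -0.05, "az": 0.04}
    - {"x": 0.4, "y": -0.13, "z": -0.1, "az": 0.12}
    - {"x": 0.65, "y": -0.2, "z": -0.15, "az": 0.2}
    - {"x": 0.85, "y": -0.27, "z": -0.17, "az": 0.24}
    - {"x": 0.96, "y": -0.31, "z": -0.17, "az": 0.24}
    - {"x": 0.96, "y": -0.31, "z": -0.17, "az": 0.24}
    - {"x": 0.96, "y": -0.31, "z": -0.17, "az": 0.24}
    - {"x": 0.96, "y": -0.31, "z": -0.17, "az": 0.24}
    - {"x": 0.96, "y": -0.31, "z": -0.17, "az": 0.24}
    - {"x": 0.96, "y": -0.31, "z": -0.17, "az": 0.24}

```text
schema error: expected keys x, y, z, ax, ay, az, jaw
```

Request:
send_rows:
  rows:
    - {"x": 0.15, "y": -0.05, "z": -0.05, "ax": 0, "ay": 0, "az": 0.04, "jaw": 1}
    - {"x": 0.4, "y": -0.13, "z": -0.1, "ax": 0, "ay": 0, "az": 0.12, "jaw": 1}
    - {"x": 0.65, "y": -0.2, "z": -0.15, "ax": 0, "ay": 0, "az": 0.2, "jaw": 1}
    - {"x": 0.85, "y": -0.27, "z": -0.17, "ax": 0, "ay": 0, "az": 0.24, "jaw": 1}
    - {"x": 0.96, "y": -0.31, "z": -0.17, "ax": 0, "ay": 0, "az": 0.24, "jaw": 1}
    - {"x": 0.96, "y": -0.31, "z": -0.17, "ax": 0, "ay": 0, "az": 0.24, "jaw": 1}
    - {"x": 0.96, "y": -0.31, "z": -0.17, "ax": 0, "ay": 0, "az": 0.24, "jaw": 1}
    - {"x": 0.96, "y": -0.31, "z": -0.17, "ax": 0, "ay": 0, "az": 0.24, "jaw": 1}
    - {"x": 0.96, "y": -0.31, "z": -0.17, "ax": 0, "ay": 0, "az": 0.24, "jaw": 1}
    - {"x": 0.96, "y": -0.31, "z": -0.17, "ax": 0, "ay": 0, "az": 0.24, "jaw": 1}

```text
time: 1.35
tool_pos: [300.5, -401.2, 260.7]
tcp_rot: [3.142, 0.0, -0.001]
contact_force: [-1.1, 0.6, -0.4]
grip_width: 92.1
finger_force: 0.0
```

Request:
send_rows:
  rows:
    - {"x": 0.1, "y": -0.15, "z": 0, "ax": 0, "ay": 0, "az": 0, "jaw": 1}
    - {"x": 0.3, "y": -0.4, "z": 0, "ax": 0, "ay": 0, "az": 0, "jaw": 1}
    - {"x": 0.5, "y": -0.65, "z": 0, "ax": 0, "ay": 0, "az": 0, "jaw": 1}
    - {"x": 0.7, "y": -0.85, "z": 0, "ax": 0, "ay": 0, "az": 0, "jaw": 1}
    - {"x": 0.8, "y": -0.95, "z": 0, "ax": 0, "ay": 0, "az": 0, "jaw": 1}
    - {"x": 0.8, "y": -0.95, "z": 0, "ax": 0, "ay": 0, "az": 0, "jaw": 1}
    - {"x": 0.8, "y": -0.95, "z": 0, "ax": 0, "ay": 0, "az": 0, "jaw": 1}
    - {"x": 0.8, "y": -0.95, "z": 0, "ax": 0, "ay": 0, "az": 0, "jaw": 1}
    - {"x": 0.8, "y": -0.95, "z": 0, "ax": 0, "ay": 0, "az": 0, "jaw": 1}
    - {"x": 0.8, "y": -0.95, "z": 0, "ax": 0, "ay": 0, "az": 0, "jaw": 1}

```text
time: 2.6
tool_pos: [460.7, -211.4, 260.8]
tcp_rot: [3.141, -0.0, -0.001]
contact_force: [-0.2, -0.6, -0.2]
grip_width: 92.1
finger_force: 0.0
```

Request:
send_rows:
  rows:
    - {"x": 0, "y": -0.15, "z": 0, "ax": 0, "ay": 0, "az": 0.05, "jaw": 1}
    - {"x": 0, "y": -0.4, "z": 0, "ax": 0, "ay": 0, "az": 0.15, "jaw": 1}
    - {"x": 0, "y": -0.7, "z": 0, "ax": 0, "ay": 0, "az": 0.3, "jaw": 1}
    - {"x": 0, "y": -0.9, "z": 0, "ax": 0, "ay": 0, "az": 0.39, "jaw": 1}
    - {"x": 0, "y": -1, "z": 0, "ax": 0, "ay": 0, "az": 0.39, "jaw": 1}
    - {"x": 0, "y": -1, "z": 0, "ax": 0, "ay": 0, "az": 0.39, "jaw": 1}
    - {"x": 0, "y": -1, "z": 0, "ax": 0, "ay": 0, "az": 0.39, "jaw": 1}
    - {"x": 0, "y": -1, "z": 0, "ax": 0, "ay": 0, "az": 0.39, "jaw": 1}
    - {"x": 0, "y": -1, "z": 0, "ax": 0, "ay": 0, "az": 0.39, "jaw": 1}
    - {"x": 0, "y": -1, "z": 0, "ax": 0, "ay": 0, "az": 0.39, "jaw": 1}

```text
time: 3.85
tool_pos: [461.2, -11.4, 260.7]
tcp_rot: [3.141, 0.0, -0.41]
contact_force: [0.2, -0.5, -0.4]
grip_width: 92.0
finger_force: 0.0
```

```bash
cat >> h.py <<'E'
def rect(n,P):
    rc=cv2.minAreaRect(P[:,:2].astype(np.float32)); bx=cv2.boxPoints(rc)
    l=sorted([(np.linalg.norm(bx[i+1]-bx[i]),bx[i+1]-bx[i]) for i in range(2)],key=lambda t:-t[0])
    a=np.degrees(np.arctan2(l[0][1][1],l[0][1][0]))%180
    print(n,len(P),"c",np.round(rc[0],1),"size",[round(float(t[0]),1) for t in l],"ang",round(float(a),1),"z",np.round(np.nanpercentile(P[:,2],[5,50,95]),1))
def st():
    o=bot.get_obs(); print("t",round(float(o["time"]),2),np.round(o["tool_pos"],1),np.round(np.degrees(o["tcp_rot"]),1),"F",np.round(o["contact_force"],1),"w",round(float(o["grip_width"]),1),"g",round(float(o["finger_force"]),1))
E
python3 - <<'E'
from h import *
st(); im,W=cloud("wrist","w1"); np.save("w1.npy",W)
m=(W[...,2]>20)&(W[...,2]<90)&(W[...,0]<545)&(abs(W[...,1])<150); rect("pig",W[m])
m2=m&(W[...,2]>45)&(W[...,2]<62); rect("pig45-62",W[m2])
E
```

```text
t 3.85 [461.2 -11.4 260.7] [180.    0.  -23.5] F [ 0.2 -0.5 -0.4] w 92.0 g 0.0
pig 4437 c [292.9 -15.8] size [479.3, 74.5] ang 179.9 z [49.7 64.7 71.3]
pig45-62 1589 c [472.8 -13.9] size [125.7, 56.3] ang 156.4 z [47.7 56.6 61.6]
```

View pics/w1.png

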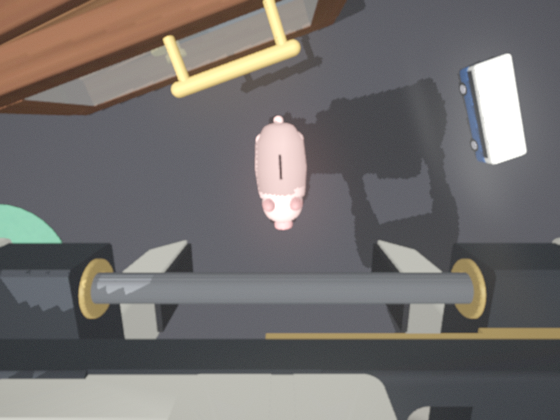

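Request:
send_rows:
  rows:
    - {"x": 0.03, "y": -0.01, "z": 0.1, "ax": 0, "ay": 0, "az": 0, "jaw": 1}
    - {"x": 0.057, "y": -0.014, "z": 0.3, "ax": 0, "ay": 0, "az": 0, "jaw": 1}
    - {"x": 0.057, "y": -0.014, "z": 0.55, "ax": 0, "ay": 0, "az": 0, "jaw": 1}
    - {"x": 0.057, "y": -0.014, "z": 0.75, "ax": 0, "ay": 0, "az": 0, "jaw": 1}
    - {"x": 0.057, "y": -0.014, "z": 0.9, "ax": 0, "ay": 0, "az": 0, "jaw": 1}
    - {"x": 0.057, "y": -0.014, "z": 1, "ax": 0, "ay": 0, "az": 0, "jaw": 1}
    - {"x": 0.057, "y": -0.014, "z": 1, "ax": 0, "ay": 0, "az": 0, "jaw": 1}
    - {"x": 0.057, "y": -0.014, "z": 1, "ax": 0, "ay": 0, "az": 0, "jaw": 1}
    - {"x": 0.057, "y": -0.014, "z": 1, "ax": 0, "ay": 0, "az": 0, "jaw": 1}
    - {"x": 0.057, "y": -0.014, "z": 1, "ax": 0, "ay": 0, "az": 0, "jaw": 1}

```text
time: 5.15
tool_pos: [473.2, -13.0, 61.4]
tcp_rot: [-3.141, -0.002, -0.409]
contact_force: [0.3, -0.1, -0.4]
grip_width: 91.8
finger_force: 0.0
```

Request:
send_rows:
  rows:
    - {"x": 0, "y": 0, "z": 0.1, "ax": 0, "ay": 0, "az": 0, "jaw": 1}
    - {"x": 0, "y": 0, "z": 0.18, "ax": 0, "ay": 0, "az": 0, "jaw": 1}
    - {"x": 0, "y": 0, "z": 0.18, "ax": 0, "ay": 0, "az": 0, "jaw": 1}
    - {"x": 0, "y": 0, "z": 0.18, "ax": 0, "ay": 0, "az": 0, "jaw": -0.2}
    - {"x": 0, "y": 0, "z": 0.18, "ax": 0, "ay": 0, "az": 0, "jaw": -0.5}
    - {"x": 0, "y": 0, "z": 0.18, "ax": 0, "ay": 0, "az": 0, "jaw": -0.5}
    - {"x": 0, "y": 0, "z": 0.18, "ax": 0, "ay": 0, "az": 0, "jaw": -0.5}
    - {"x": 0, "y": 0, "z": 0.18, "ax": 0, "ay": 0, "az": 0, "jaw": -0.5}
    - {"x": 0, "y": 0, "z": 0.18, "ax": 0, "ay": 0, "az": 0, "jaw": -0.5}
    - {"x": 0, "y": 0, "z": 0.18, "ax": 0, "ay": 0, "az": 0, "jaw": -0.5}

```text
time: 6.4
tool_pos: [472.6, -13.1, 24.9]
tcp_rot: [3.141, -0.0, -0.409]
contact_force: [-2.8, -1.6, 5.5]
grip_width: 51.9
finger_force: 29.8
```

Request:
send_rows:
  rows:
    - {"x": 0, "y": 0, "z": -0.06, "ax": 0, "ay": 0, "az": 0, "jaw": -0.5}
    - {"x": 0, "y": 0, "z": -0.12, "ax": 0, "ay": 0, "az": 0, "jaw": -0.5}
    - {"x": -0.03, "y": -0.08, "z": -0.12, "ax": 0, "ay": 0, "az": 0, "jaw": -0.5}
    - {"x": -0.08, "y": -0.22, "z": -0.12, "ax": 0, "ay": 0, "az": 0, "jaw": -0.5}
    - {"x": -0.13, "y": -0.38, "z": -0.12, "ax": 0, "ay": 0, "az": 0, "jaw": -0.5}
    - {"x": -0.19, "y": -0.54, "z": -0.12, "ax": 0, "ay": 0, "az": 0, "jaw": -0.5}
    - {"x": -0.24, "y": -0.7, "z": -0.12, "ax": 0, "ay": 0, "az": 0, "jaw": -0.5}
    - {"x": -0.29, "y": -0.84, "z": -0.12, "ax": 0, "ay": 0, "az": 0, "jaw": -0.5}
    - {"x": -0.317, "y": -0.92, "z": -0.12, "ax": 0, "ay": 0, "az": 0, "jaw": -0.5}
    - {"x": -0.317, "y": -0.92, "z": -0.12, "ax": 0, "ay": 0, "az": 0, "jaw": -0.5}

```text
time: 7.65
tool_pos: [487.4, 182.3, 48.5]
tcp_rot: [3.141, 0.0, -0.407]
contact_force: [0.3, -1.0, -3.7]
grip_width: 52.6
finger_force: 29.7
```

Request:
send_rows:
  rows:
    - {"x": -0.02, "y": -0.06, "z": 0, "ax": 0, "ay": 0, "az": 0, "jaw": -0.5}
    - {"x": -0.06, "y": -0.17, "z": 0, "ax": 0, "ay": 0, "az": 0, "jaw": -0.5}
    - {"x": -0.11, "y": -0.32, "z": 0, "ax": 0, "ay": 0, "az": 0, "jaw": -0.5}
    - {"x": -0.17, "y": -0.48, "z": 0, "ax": 0, "ay": 0, "az": 0, "jaw": -0.5}
    - {"x": -0.22, "y": -0.64, "z": 0, "ax": 0, "ay": 0, "az": 0, "jaw": -0.5}
    - {"x": -0.27, "y": -0.8, "z": 0, "ax": 0, "ay": 0, "az": 0, "jaw": -0.5}
    - {"x": -0.317, "y": -0.92, "z": 0, "ax": 0, "ay": 0, "az": 0, "jaw": -0.5}
    - {"x": -0.317, "y": -0.92, "z": 0, "ax": 0, "ay": 0, "az": 0, "jaw": -0.5}
    - {"x": -0.317, "y": -0.92, "z": 0, "ax": 0, "ay": 0, "az": 0, "jaw": -0.5}
    - {"x": -0.317, "y": -0.92, "z": 0, "ax": 0, "ay": 0, "az": 0, "jaw": -0.5}

```text
time: 8.9
tool_pos: [502.8, 374.1, 48.6]
tcp_rot: [3.141, 0.0, -0.41]
contact_force: [-0.8, -0.6, -3.7]
grip_width: 52.2
finger_force: 29.7
```

```bash
python3 - <<'E'
from h import *
st(); im,W=cloud("scene","s2")
m=(im[...,0]>im[...,1]+25)&(im[...,2]>130)&(abs(W[...,1]-375)<120)&(abs(W[...,0]-500)<120)
print(m.sum(), np.nanpercentile(W[m],[1,50,99],axis=0).round(1))
E
```

```text
t 8.9 [502.8 374.1  48.6] [180.    0.  -23.5] F [-0.8 -0.6 -3.7] w 52.2 g 29.7
234 [[473.1 334.3  32.2]
 [532.1 348.7  78.3]
 [559.6 405.9 215.6]]
```

Request:
send_rows:
  rows:
    - {"x": 0, "y": 0, "z": 0.04, "ax": 0, "ay": 0, "az": 0, "jaw": -0.5}
    - {"x": 0, "y": 0, "z": 0.08, "ax": 0, "ay": 0, "az": 0, "jaw": -0.5}
    - {"x": 0, "y": 0, "z": 0.1, "ax": 0, "ay": 0, "az": 0, "jaw": -0.5}
    - {"x": 0, "y": 0, "z": 0.112, "ax": 0, "ay": 0, "az": 0, "jaw": -0.5}
    - {"x": 0, "y": 0, "z": 0.112, "ax": 0, "ay": 0, "az": 0, "jaw": -0.5}
    - {"x": 0, "y": 0, "z": 0.112, "ax": 0, "ay": 0, "az": 0, "jaw": 0.3}
    - {"x": 0, "y": 0, "z": 0.112, "ax": 0, "ay": 0, "az": 0, "jaw": 1}
    - {"x": 0, "y": 0, "z": 0.112, "ax": 0, "ay": 0, "az": 0, "jaw": 1}
    - {"x": 0, "y": 0, "z": 0.112, "ax": 0, "ay": 0, "az": 0, "jaw": 1}
    - {"x": 0, "y": 0, "z": 0.112, "ax": 0, "ay": 0, "az": 0, "jaw": 1}

```text
time: 10.2
tool_pos: [502.7, 375.2, 26.3]
tcp_rot: [-3.142, -0.0, -0.409]
contact_force: [0.5, -0.6, 0.7]
grip_width: 91.1
finger_force: 0.0
```

Request:
send_rows:
  rows:
    - {"x": 0, "y": 0, "z": -0.05, "ax": 0, "ay": 0, "az": 0, "jaw": 1}
    - {"x": 0, "y": 0, "z": -0.15, "ax": 0, "ay": 0, "az": 0, "jaw": 1}
    - {"x": 0, "y": 0, "z": -0.3, "ax": 0, "ay": 0, "az": 0, "jaw": 1}
    - {"x": 0, "y": 0, "z": -0.5, "ax": 0, "ay": 0, "az": 0, "jaw": 1}
    - {"x": 0, "y": 0, "z": -0.75, "ax": 0, "ay": 0, "az": 0, "jaw": 1}
    - {"x": 0, "y": 0, "z": -0.95, "ax": 0, "ay": 0, "az": 0, "jaw": 1}
    - {"x": 0, "y": 0, "z": -1, "ax": 0, "ay": 0, "az": 0, "jaw": 1}
    - {"x": 0, "y": 0, "z": -1, "ax": 0, "ay": 0, "az": 0, "jaw": 1}
    - {"x": 0, "y": 0, "z": -1, "ax": 0, "ay": 0, "az": 0, "jaw": 1}
    - {"x": 0, "y": 0, "z": -1, "ax": 0, "ay": 0, "az": 0, "jaw": 1}

```text
time: 11.45
tool_pos: [502.2, 374.8, 224.6]
tcp_rot: [3.139, 0.002, -0.409]
contact_force: [1.1, 0.8, -0.4]
grip_width: 91.6
finger_force: 0.0
```

```bash
python3 - <<'E'
from h import *
st(); im,W=cloud("top","top2"); np.save("top2.npy",W)
C=-np.array(bot.camera_model("top")["R"]).T@np.array(bot.camera_model("top")["t"])
def atz(mask,z):
    P=W[mask]; s=(z-C[2])/(P[:,2]-C[2]); return C+(P-C)*s[:,None]
v,u=np.mgrid[:420,:560]; reg=(u>180)&(u<325)&(v>80)&(v<215)
m=reg&(W[...,2]>160)&(W[...,2]<180); P=atz(m,170)
Pb=P[P[:,0]>680]; rect("cabback",Pb)
rc=cv2.minAreaRect(Pb[:,:2].astype(np.float32)); print(cv2.boxPoints(rc).round(1))
r,b=im[...,0].astype(int),im[...,2].astype(int)
H=reg&(r>b+60)&(r>150)&(im[...,1]>120)&(v>180); Ph=atz(H,159); print("handle px",H.sum()); rect("handle",Ph); print(Ph[::8,:2].round(0).tolist())
# pig
m=(u>115)&(u<180)&(v>190)&(v<255)&(W[...,2]>20); 
if m.sum(): rect("pig",W[m])
rect("van",W[(u>345)&(u<390)&(v>170)&(v<222)&(W[...,2]>15)]); rect("coach",W[(u>320)&(u<360)&(v>217)&(v<275)&(W[...,2]>15)])
cv2.imwrite("pics/c2.png",cv2.resize(im[85:260,100:320,::-1],None,fx=3.6,fy=3.4,interpolation=cv2.INTER_CUBIC))
E
```

```text
t 11.45 [502.2 374.8 224.6] [ 1.799e+02  1.000e-01 -2.340e+01] F [ 1.1  0.8 -0.4] w 91.6 g 0.0
cabback 7097 c [783.7  17.6] size [309.5, 212.6] ang 89.0 z [170. 170. 170.]
[[ 674.7 -135.2]
 [ 887.3 -139. ]
 [ 892.7  170.5]
 [ 680.2  174.2]]
handle px 201
handle 201 c [585.6 -22.3] size [99.7, 42.4] ang 86.3 z [159. 159. 159.]
[[609.0, 20.0], [603.0, 20.0], [601.0, -61.0], [594.0, 19.0], [591.0, 13.0], [589.0, -56.0], [586.0, -59.0], [583.0, -59.0], [579.0, 10.0], [576.0, 22.0], [576.0, -2.0], [577.0, -26.0], [573.0, 16.0], [573.0, -8.0], [574.0, -32.0], [574.0, -56.0], [570.0, 10.0], [570.0, -14.0], [571.0, -38.0], [571.0, -62.0], [567.0, -11.0], [568.0, -35.0], [568.0, -59.0], [565.0, -35.0], [565.0, -59.0], [562.0, -65.0]]
pig 1110 c [482.  324.9] size [176.4, 82.2] ang 51.0 z [ 51.2 332.2 579. ]
van 385 c [ 600.  -343.6] size [96.8, 40.6] ang 163.3 z [28.  37.1 43.1]
coach 454 c [ 438.5 -260. ] size [111.7, 40.8] ang 176.1 z [32.6 39.6 45.6]
```

View pics/c2.png

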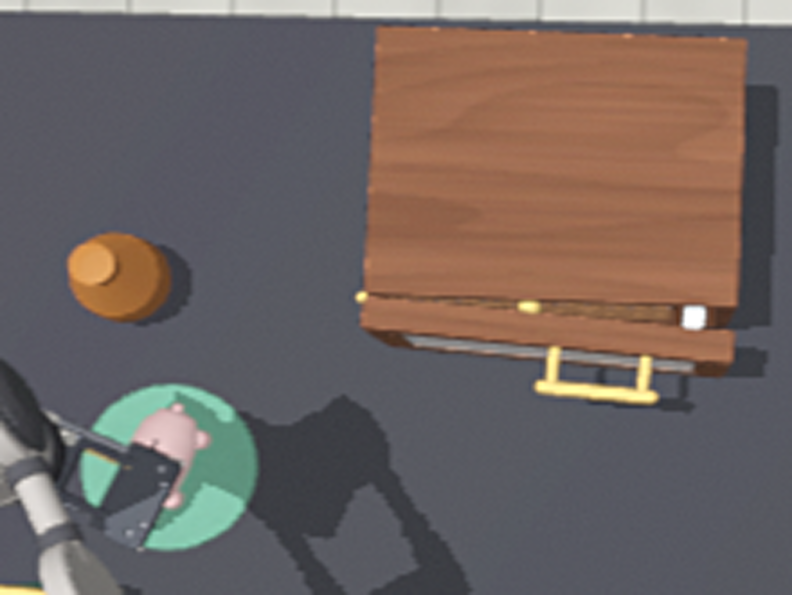

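The picture shows the pig at (165,455) on the mat, partly hidden by the gripper. It may not be upright, so I'll check it with the wrist camera.

```bash
python3 - <<'E'
from h import *
st(); im,W=cloud("wrist","w2"); np.save("w2.npy",W)
m=(im[...,0].astype(int)>im[...,1]+20)&(im[...,2]>100)&(W[...,2]>5)&(W[...,2]<110)&(abs(W[...,1]-375)<120)
rect("pig",W[m]); m&=W[...,2]>45; rect("hi",W[m])
cv2.imwrite("pics/w2c.png",im[60:300,130:430,::-1])
E
```

```text
t 11.5 [502.3 374.9 224.9] [ 1.799e+02  1.000e-01 -2.340e+01] F [ 0.1 -0.3  0.5] w 91.4 g 0.0
pig 5143 c [468.1 393.4] size [204.2, 57.1] ang 153.3 z [52.8 65.5 75.2]
hi 5118 c [468.1 393.7] size [204.4, 55.2] ang 152.9 z [53.1 65.6 75.2]
```

View pics/w2c.png

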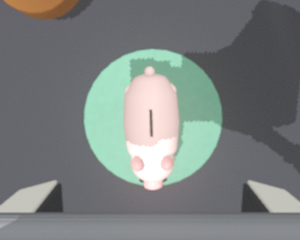

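Viewed from above, the pig stands upright with its slot on top, well inside the mat. Next is the handle.

Request:
send_rows:
  rows:
    - {"x": 0.05, "y": 0.08, "z": -0.05, "ax": 0, "ay": 0, "az": -0.05, "jaw": 1}
    - {"x": 0.17, "y": 0.25, "z": -0.12, "ax": 0, "ay": 0, "az": -0.2, "jaw": 1}
    - {"x": 0.33, "y": 0.5, "z": -0.17, "ax": 0, "ay": 0, "az": -0.37, "jaw": 1}
    - {"x": 0.5, "y": 0.75, "z": -0.17, "ax": 0, "ay": 0, "az": -0.54, "jaw": 1}
    - {"x": 0.62, "y": 0.93, "z": -0.17, "ax": 0, "ay": 0, "az": -0.71, "jaw": 1}
    - {"x": 0.66, "y": 0.99, "z": -0.17, "ax": 0, "ay": 0, "az": -0.86, "jaw": 1}
    - {"x": 0.66, "y": 0.99, "z": -0.17, "ax": 0, "ay": 0, "az": -0.9, "jaw": 1}
    - {"x": 0.66, "y": 0.99, "z": -0.17, "ax": 0, "ay": 0, "az": -0.9, "jaw": 1}
    - {"x": 0.66, "y": 0.99, "z": -0.17, "ax": 0, "ay": 0, "az": -0.9, "jaw": 1}
    - {"x": 0.66, "y": 0.99, "z": -0.17, "ax": 0, "ay": 0, "az": -0.9, "jaw": 1}

```text
time: 12.8
tool_pos: [545.0, 141.3, 260.2]
tcp_rot: [3.142, 0.0, 0.534]
contact_force: [-0.1, -0.1, 0.5]
grip_width: 91.7
finger_force: 0.0
```

Request:
send_rows:
  rows:
    - {"x": -0.03, "y": 0.08, "z": 0, "ax": 0, "ay": 0, "az": -0.05, "jaw": 0}
    - {"x": -0.11, "y": 0.25, "z": 0, "ax": 0, "ay": 0, "az": -0.2, "jaw": -0.52}
    - {"x": -0.22, "y": 0.5, "z": 0, "ax": 0, "ay": 0, "az": -0.37, "jaw": -0.52}
    - {"x": -0.33, "y": 0.75, "z": 0, "ax": 0, "ay": 0, "az": -0.54, "jaw": -0.52}
    - {"x": -0.4, "y": 0.92, "z": 0, "ax": 0, "ay": 0, "az": -0.71, "jaw": -0.52}
    - {"x": -0.43, "y": 0.965, "z": 0, "ax": 0, "ay": 0, "az": -0.86, "jaw": -0.52}
    - {"x": -0.43, "y": 0.965, "z": 0, "ax": 0, "ay": 0, "az": -0.9, "jaw": -0.52}
    - {"x": -0.43, "y": 0.965, "z": 0, "ax": 0, "ay": 0, "az": -0.9, "jaw": -0.52}
    - {"x": -0.43, "y": 0.965, "z": 0, "ax": 0, "ay": 0, "az": -0.9, "jaw": -0.52}
    - {"x": -0.43, "y": 0.965, "z": 0, "ax": 0, "ay": 0, "az": -0.9, "jaw": -0.52}

```text
time: 14.05
tool_pos: [569.2, -68.6, 260.4]
tcp_rot: [3.141, 0.0, 1.476]
contact_force: [-0.1, -0.2, -0.6]
grip_width: 22.1
finger_force: 0.0
```

```bash
python3 - <<'E'
from h import *
st(); im,W=cloud("wrist","w3"); np.save("w3.npy",W)
r,g,b=[im[...,i].astype(int) for i in range(3)]
B=(r>b+50)&(g>b+40)&(r>120)&(W[...,2]>140)&(W[...,2]<166)&(W[...,0]<590)
P=W[B]; rect("bar",P)
# bar line fit
for y0 in range(-70,40,15):
    q=P[abs(P[:,1]-y0)<7]
    if len(q)>5: print(y0,len(q),np.percentile(q[:,0],[3,50,97]).round(1),q[:,2].max().round(1))
m=bot.camera_model("top")
t=cv2.imread("pics/top2.png").astype(int); red=(t[...,2]>130)&(t[...,1]<70)&(t[...,0]<70)
print("red px in top",np.argwhere(red)[::max(1,red.sum()//10)].tolist())
E
```

```text
t 14.05 [569.2 -68.6 260.4] [180.    0.   84.6] F [-0.1 -0.2 -0.6] w 22.1 g 0.0
bar 2093 c [579.5 -21.6] size [99.8, 25.4] ang 86.2 z [155.3 158.2 159.9]
-70 123 [564.  570.1 588. ] 160.6
-55 373 [565.2 573.4 588.7] 160.3
-40 239 [565.9 571.  576.2] 160.6
-25 252 [567.2 572.3 577.5] 160.7
-10 264 [568.6 573.8 578.9] 161.0
5 289 [569.6 575.  580.5] 160.9
20 395 [571.1 578.2 589.2] 160.9
35 7 [574.2 576.4 578.4] 156.1
red px in top [[0, 71], [2, 528], [5, 271], [7, 527], [10, 325], [13, 7], [15, 529], [18, 531], [22, 6], [228, 495], [331, 24]]
```

View pics/w3.png

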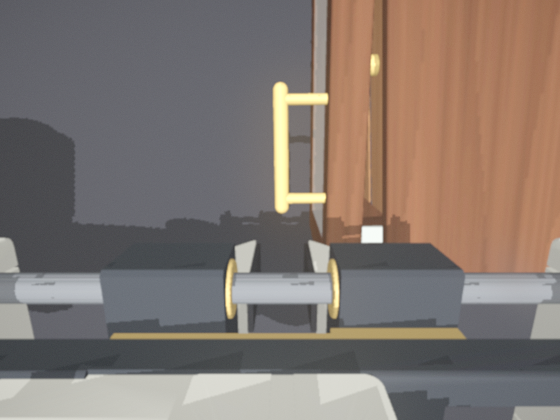

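Request:
send_rows:
  rows:
    - {"x": 0.06, "y": 0, "z": 0, "ax": 0, "ay": 0, "az": 0, "jaw": -0.52}
    - {"x": 0.16, "y": -0.005, "z": 0.05, "ax": 0, "ay": 0, "az": 0, "jaw": -0.52}
    - {"x": 0.24, "y": -0.005, "z": 0.15, "ax": 0, "ay": 0, "az": 0, "jaw": -0.52}
    - {"x": 0.24, "y": -0.005, "z": 0.3, "ax": 0, "ay": 0, "az": 0, "jaw": -0.52}
    - {"x": 0.24, "y": -0.005, "z": 0.42, "ax": 0, "ay": 0, "az": 0, "jaw": -0.52}
    - {"x": 0.24, "y": -0.005, "z": 0.52, "ax": 0, "ay": 0, "az": 0, "jaw": -0.52}
    - {"x": 0.24, "y": -0.005, "z": 0.6, "ax": 0, "ay": 0, "az": 0, "jaw": -0.52}
    - {"x": 0.24, "y": -0.005, "z": 0.605, "ax": 0, "ay": 0, "az": 0, "jaw": -0.52}
    - {"x": 0.24, "y": -0.005, "z": 0.605, "ax": 0, "ay": 0, "az": 0, "jaw": -1}
    - {"x": 0.24, "y": -0.005, "z": 0.605, "ax": 0, "ay": 0, "az": 0, "jaw": -1}

```text
time: 15.35
tool_pos: [573.2, -21.0, 140.1]
tcp_rot: [3.14, 0.0, 1.476]
contact_force: [-0.2, 1.4, 0.3]
grip_width: 10.0
finger_force: 30.0
```

Request:
send_rows:
  rows:
    - {"x": 0.004, "y": -0.015, "z": 0, "ax": 0, "ay": 0, "az": 0.015, "jaw": -1}
    - {"x": 0.009, "y": -0.03, "z": 0, "ax": 0, "ay": 0, "az": 0.03, "jaw": -1}
    - {"x": 0.015, "y": -0.045, "z": 0, "ax": 0, "ay": 0, "az": 0.045, "jaw": -1}
    - {"x": 0.02, "y": -0.06, "z": 0, "ax": 0, "ay": 0, "az": 0.06, "jaw": -1}
    - {"x": 0.025, "y": -0.072, "z": 0, "ax": 0, "ay": 0, "az": 0.069, "jaw": -1}
    - {"x": 0.025, "y": -0.072, "z": 0, "ax": 0, "ay": 0, "az": 0.069, "jaw": -1}
    - {"x": 0.025, "y": -0.072, "z": 0, "ax": 0, "ay": 0, "az": 0.069, "jaw": -0.52}
    - {"x": 0.025, "y": -0.072, "z": 0, "ax": 0, "ay": 0, "az": 0.069, "jaw": -0.52}
    - {"x": 0.025, "y": -0.072, "z": 0, "ax": 0, "ay": 0, "az": 0.069, "jaw": -0.52}
    - {"x": 0.025, "y": -0.072, "z": 0, "ax": 0, "ay": 0, "az": 0.069, "jaw": -0.52}

```text
time: 16.6
tool_pos: [558.7, -14.8, 139.0]
tcp_rot: [-3.141, 0.0, 1.404]
contact_force: [0.5, 0.0, 0.4]
grip_width: 22.4
finger_force: 0.0
```

Request:
send_rows:
  rows:
    - {"x": 0, "y": 0, "z": -0.1, "ax": 0, "ay": 0, "az": 0, "jaw": -0.52}
    - {"x": 0, "y": 0, "z": -0.3, "ax": 0, "ay": 0, "az": 0, "jaw": -0.52}
    - {"x": 0, "y": 0, "z": -0.5, "ax": 0, "ay": 0, "az": 0.05, "jaw": -1}
    - {"x": -0.1, "y": 0.05, "z": -0.6, "ax": 0, "ay": 0, "az": 0.2, "jaw": -1}
    - {"x": -0.25, "y": 0.12, "z": -0.6, "ax": 0, "ay": 0, "az": 0.37, "jaw": -1}
    - {"x": -0.377, "y": 0.17, "z": -0.6, "ax": 0, "ay": 0, "az": 0.54, "jaw": -1}
    - {"x": -0.377, "y": 0.17, "z": -0.6, "ax": 0, "ay": 0, "az": 0.7, "jaw": -1}
    - {"x": -0.377, "y": 0.17, "z": -0.6, "ax": 0, "ay": 0, "az": 0.75, "jaw": -1}
    - {"x": -0.377, "y": 0.17, "z": -0.6, "ax": 0, "ay": 0, "az": 0.75, "jaw": -1}
    - {"x": -0.377, "y": 0.17, "z": -0.6, "ax": 0, "ay": 0, "az": 0.75, "jaw": -1}

```text
time: 17.85
tool_pos: [579.8, -94.6, 259.2]
tcp_rot: [-3.142, 0.0, 0.62]
contact_force: [-0.6, 0.1, -0.5]
grip_width: 0.3
finger_force: 0.0
```

Request:
send_rows:
  rows:
    - {"x": 0, "y": 0, "z": 0, "ax": 0, "ay": 0, "az": 0.1, "jaw": -1}
    - {"x": 0, "y": 0, "z": 0, "ax": 0, "ay": 0, "az": 0.27, "jaw": -1}
    - {"x": 0, "y": 0, "z": 0, "ax": 0, "ay": 0, "az": 0.44, "jaw": -1}
    - {"x": 0, "y": 0, "z": 0, "ax": 0, "ay": 0, "az": 0.6, "jaw": -1}
    - {"x": 0, "y": 0, "z": 0, "ax": 0, "ay": 0, "az": 0.74, "jaw": -1}
    - {"x": 0, "y": 0, "z": 0, "ax": 0, "ay": 0, "az": 0.74, "jaw": -1}
    - {"x": 0, "y": 0, "z": 0, "ax": 0, "ay": 0, "az": 0.74, "jaw": -1}
    - {"x": 0, "y": 0, "z": 0, "ax": 0, "ay": 0, "az": 0.74, "jaw": -1}
    - {"x": 0, "y": 0, "z": 0, "ax": 0, "ay": 0, "az": 0.74, "jaw": -1}
    - {"x": 0, "y": 0, "z": 0, "ax": 0, "ay": 0, "az": 0.74, "jaw": -1}

```text
time: 19.1
tool_pos: [579.9, -94.7, 259.3]
tcp_rot: [3.141, -0.0, -0.156]
contact_force: [-0.8, -0.1, 0.2]
grip_width: 0.3
finger_force: 0.0
```

```bash
python3 - <<'E'
from h import *
st(); im,W=cloud("wrist","w4"); np.save("w4.npy",W)
mn=im.min(-1); wh=(mn>150)&(W[...,2]>120)&(W[...,2]<150)&(W[...,0]>600)&(abs(W[...,1]+100)<40)
if wh.sum(): rect("catch white",W[wh])
# x-profile of height along lines at several y near the gap
for y0 in (-80,-90,-100,-110,-120):
    q=W[(abs(W[...,1]-y0)<1.0)]; q=q[(q[:,0]>560)&(q[:,0]<690)]; q=q[np.argsort(q[:,0])]
    hi=q[:,2]>160; x=q[hi,0]
    gaps=np.where(np.diff(x)>12)[0]
    print(y0,"hi x from",x.min().round(1),"to",x.max().round(1),"gaps",[(x[i].round(1),x[i+1].round(1)) for i in gaps])
E
```

```text
t 19.1 [579.9 -94.7 259.3] [180.   -0.   -8.9] F [-0.8 -0.1  0.2] w 0.3 g 0.0
catch white 872 c [ 630.1 -102.1] size [39.9, 14.5] ang 171.7 z [139.6 140.8 142.1]
-80 hi x from 585.3 to 689.3 gaps [(np.float64(619.3), np.float64(650.0))]
-90 hi x from 569.7 to 689.9 gaps [(np.float64(618.0), np.float64(649.8))]
-100 hi x from 582.4 to 689.6 gaps [(np.float64(610.7), np.float64(649.7))]
-110 hi x from 580.6 to 689.9 gaps [(np.float64(614.7), np.float64(649.5))]
-120 hi x from 579.1 to 689.7 gaps [(np.float64(613.1), np.float64(649.3))]
```

View pics/w4.png

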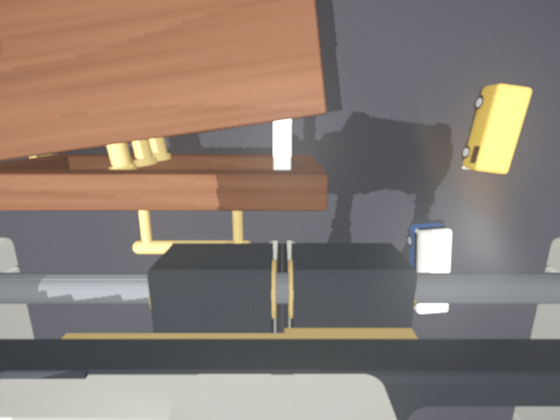

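Request:
send_rows:
  rows:
    - {"x": 0.07, "y": 0, "z": 0, "ax": 0, "ay": 0, "az": 0, "jaw": -1}
    - {"x": 0.18, "y": 0, "z": 0.02, "ax": 0, "ay": 0, "az": 0, "jaw": -1}
    - {"x": 0.25, "y": 0, "z": 0.1, "ax": 0, "ay": 0, "az": 0, "jaw": -1}
    - {"x": 0.253, "y": -0.003, "z": 0.22, "ax": 0, "ay": 0, "az": 0, "jaw": -1}
    - {"x": 0.253, "y": -0.003, "z": 0.32, "ax": 0, "ay": 0, "az": 0, "jaw": -1}
    - {"x": 0.253, "y": -0.003, "z": 0.4, "ax": 0, "ay": 0, "az": 0, "jaw": -1}
    - {"x": 0.253, "y": -0.003, "z": 0.47, "ax": 0, "ay": 0, "az": 0, "jaw": -1}
    - {"x": 0.253, "y": -0.003, "z": 0.53, "ax": 0, "ay": 0, "az": 0, "jaw": -1}
    - {"x": 0.253, "y": -0.003, "z": 0.55, "ax": 0, "ay": 0, "az": 0, "jaw": -1}
    - {"x": 0.253, "y": -0.003, "z": 0.55, "ax": 0, "ay": 0, "az": 0, "jaw": -1}

```text
time: 20.4
tool_pos: [630.0, -102.1, 149.4]
tcp_rot: [3.141, -0.0, -0.157]
contact_force: [-0.5, 0.2, 0.0]
grip_width: 0.6
finger_force: 0.0
```

Request:
send_rows:
  rows:
    - {"x": 0, "y": 0, "z": 0.015, "ax": 0, "ay": 0, "az": 0, "jaw": -1}
    - {"x": 0, "y": 0, "z": 0.03, "ax": 0, "ay": 0, "az": 0, "jaw": -1}
    - {"x": 0, "y": 0, "z": 0.042, "ax": 0, "ay": 0, "az": 0, "jaw": -1}
    - {"x": 0, "y": 0, "z": 0.054, "ax": 0, "ay": 0, "az": 0, "jaw": -1}
    - {"x": 0, "y": 0, "z": 0.064, "ax": 0, "ay": 0, "az": 0, "jaw": -1}
    - {"x": 0, "y": 0, "z": 0.064, "ax": 0, "ay": 0, "az": 0, "jaw": -1}
    - {"x": 0, "y": 0, "z": 0.064, "ax": 0, "ay": 0, "az": 0, "jaw": -1}
    - {"x": 0, "y": 0, "z": 0.064, "ax": 0, "ay": 0, "az": 0, "jaw": -1}
    - {"x": 0, "y": 0, "z": 0.064, "ax": 0, "ay": 0, "az": 0, "jaw": -1}
    - {"x": 0, "y": 0, "z": 0.064, "ax": 0, "ay": 0, "az": 0, "jaw": -1}

```text
time: 21.65
tool_pos: [630.0, -102.0, 136.6]
tcp_rot: [3.142, -0.0, -0.157]
contact_force: [0.3, -0.1, 4.6]
grip_width: 0.7
finger_force: 2.2
```

```bash
cat >> h.py <<'E'
H=np.array([655.3,172.9])
def door(phi,x,y):
    "world xy of a door_hinge-frame point; phi = door angle+0.0174"
    c,s=np.cos(phi),np.sin(phi); return H+ -y*np.array([-s,-c])+x*np.array([c,-s])
def rows(wps,P0,yaw0):
    "wps: (x,y,z,yaw deg) -> tool units from commanded pose P0,yaw0(deg)"
    y=np.radians(yaw0); R=np.array([[np.cos(y),np.sin(y),0],[np.sin(y),-np.cos(y),0],[0,0,-1]])
    for w in wps:
        d=R.T@(np.array(w[:3])-P0)/200; print("x %.3f y %.3f z %.3f az %.3f"%(*(R@0+ (R.T@(np.array(w[:3])-P0)/200)[:,None].T)[0],-(w[3]-yaw0)/60) if 0 else "x %.3f y %.3f z %.3f az %.3f"%(*d,-(w[3]-yaw0)/60))
E
python3 - <<'E'
from h import *
w=[(*door(p,8.5,-275),136,-np.degrees(p)) for p in (.16,.19,.22,.26,.31,.37,.44,.51,.58,.62)]
rows(w,np.array([630,-102,136.5]),-9.0); print(w[-1])
E
```

```text
x -0.052 y -0.002 z 0.003 az 0.003
x -0.093 y -0.002 z 0.003 az 0.031
x -0.134 y -0.002 z 0.003 az 0.060
x -0.189 y -0.005 z 0.003 az 0.098
x -0.258 y -0.012 z 0.003 az 0.146
x -0.339 y -0.024 z 0.003 az 0.203
x -0.433 y -0.045 z 0.003 az 0.270
x -0.525 y -0.072 z 0.003 az 0.337
x -0.616 y -0.106 z 0.003 az 0.404
x -0.666 y -0.128 z 0.003 az 0.442
(np.float64(502.43329773387256), np.float64(-55.85537444676392), 136, np.float64(-35.52338329811104))
```

Request:
send_rows:
  rows:
    - {"x": -0.02, "y": 0, "z": 0.003, "ax": 0, "ay": 0, "az": 0, "jaw": -1}
    - {"x": -0.04, "y": 0, "z": 0.003, "ax": 0, "ay": 0, "az": 0, "jaw": -1}
    - {"x": -0.055, "y": -0.002, "z": 0.003, "ax": 0, "ay": 0, "az": 0.01, "jaw": -1}
    - {"x": -0.075, "y": -0.002, "z": 0.003, "ax": 0, "ay": 0, "az": 0.02, "jaw": -1}
    - {"x": -0.095, "y": -0.002, "z": 0.003, "ax": 0, "ay": 0, "az": 0.031, "jaw": -1}
    - {"x": -0.115, "y": -0.002, "z": 0.003, "ax": 0, "ay": 0, "az": 0.045, "jaw": -1}
    - {"x": -0.135, "y": -0.002, "z": 0.003, "ax": 0, "ay": 0, "az": 0.06, "jaw": -1}
    - {"x": -0.16, "y": -0.003, "z": 0.003, "ax": 0, "ay": 0, "az": 0.08, "jaw": -1}
    - {"x": -0.19, "y": -0.005, "z": 0.003, "ax": 0, "ay": 0, "az": 0.1, "jaw": -1}
    - {"x": -0.19, "y": -0.005, "z": 0.003, "ax": 0, "ay": 0, "az": 0.1, "jaw": -1}

```text
time: 22.9
tool_pos: [591.8, -94.9, 135.9]
tcp_rot: [3.141, 0.001, -0.262]
contact_force: [-2.1, -2.2, 4.5]
grip_width: 0.6
finger_force: 2.5
```

```bash
python3 - <<'E'
from h import *
def seg(ps,P0,y0):
    w=[]
    for p in ps:
        yw=max(-np.degrees(p),-50); a=p+np.radians(yw); w.append((*door(p,-1+9.5*np.cos(a)+19*np.sin(a),-265),150 if p>.34 else 136,yw))
    rows(w,np.array(P0),y0); print(np.round(w[-1],1)); return w[-1]
a=seg((.29,.33,.38,.44,.5,.57,.64,.71,.77,.8),[591.9,-94.9,135.9],-15)
b=seg((.84,.9,.96,1.03,1.1,1.17,1.24,1.31,1.36,1.38),a[:3],a[3])
c=seg((1.4,1.43,1.46,1.49,1.52,1.55,1.58,1.61,1.63,1.64),b[:3],b[3])
E
```

```text
x -0.035 y -0.050 z -0.000 az 0.027
x -0.088 y -0.051 z -0.000 az 0.065
x -0.154 y -0.055 z -0.070 az 0.113
x -0.233 y -0.064 z -0.070 az 0.170
x -0.312 y -0.078 z -0.070 az 0.227
x -0.402 y -0.100 z -0.070 az 0.294
x -0.490 y -0.128 z -0.070 az 0.361
x -0.576 y -0.163 z -0.070 az 0.428
x -0.648 y -0.197 z -0.070 az 0.485
x -0.683 y -0.216 z -0.070 az 0.514
[471.1 -17.8 150.  -45.8]
x -0.053 y 0.001 z 0.000 az 0.038
x -0.130 y -0.002 z 0.000 az 0.069
x -0.204 y -0.009 z 0.000 az 0.069
x -0.289 y -0.022 z 0.000 az 0.069
x -0.374 y -0.041 z 0.000 az 0.069
x -0.458 y -0.065 z 0.000 az 0.069
x -0.540 y -0.095 z 0.000 az 0.069
x -0.621 y -0.130 z 0.000 az 0.069
x -0.677 y -0.159 z 0.000 az 0.069
x -0.699 y -0.171 z 0.000 az 0.069
[398.2 106.4 150.  -50. ]
x -0.023 y -0.011 z 0.000 az 0.000
x -0.057 y -0.029 z 0.000 az 0.000
x -0.090 y -0.047 z 0.000 az 0.000
x -0.123 y -0.066 z 0.000 az 0.000
x -0.156 y -0.087 z 0.000 az 0.000
x -0.188 y -0.108 z 0.000 az 0.000
x -0.219 y -0.131 z 0.000 az 0.000
x -0.250 y -0.154 z 0.000 az 0.000
x -0.270 y -0.170 z 0.000 az 0.000
x -0.280 y -0.179 z 0.000 az 0.000
[389.6 172.2 150.  -50. ]
```

Request:
send_rows:
  rows:
    - {"x": -0.035, "y": -0.03, "z": 0, "ax": 0, "ay": 0, "az": 0.027, "jaw": -1}
    - {"x": -0.088, "y": -0.05, "z": 0, "ax": 0, "ay": 0, "az": 0.065, "jaw": -1}
    - {"x": -0.154, "y": -0.055, "z": 0, "ax": 0, "ay": 0, "az": 0.113, "jaw": -1}
    - {"x": -0.233, "y": -0.064, "z": -0.03, "ax": 0, "ay": 0, "az": 0.17, "jaw": -1}
    - {"x": -0.312, "y": -0.078, "z": -0.06, "ax": 0, "ay": 0, "az": 0.227, "jaw": -1}
    - {"x": -0.402, "y": -0.1, "z": -0.07, "ax": 0, "ay": 0, "az": 0.294, "jaw": -1}
    - {"x": -0.49, "y": -0.128, "z": -0.07, "ax": 0, "ay": 0, "az": 0.361, "jaw": -1}
    - {"x": -0.576, "y": -0.163, "z": -0.07, "ax": 0, "ay": 0, "az": 0.428, "jaw": -1}
    - {"x": -0.648, "y": -0.197, "z": -0.07, "ax": 0, "ay": 0, "az": 0.485, "jaw": -1}
    - {"x": -0.683, "y": -0.216, "z": -0.07, "ax": 0, "ay": 0, "az": 0.514, "jaw": -1}

```text
time: 24.15
tool_pos: [470.5, -16.8, 149.2]
tcp_rot: [3.141, 0.002, -0.801]
contact_force: [0.6, -0.8, 0.1]
grip_width: 0.7
finger_force: 0.4
```

Request:
send_rows:
  rows:
    - {"x": -0.053, "y": 0, "z": 0, "ax": 0, "ay": 0, "az": 0.038, "jaw": -1}
    - {"x": -0.13, "y": -0.002, "z": 0, "ax": 0, "ay": 0, "az": 0.069, "jaw": -1}
    - {"x": -0.204, "y": -0.009, "z": 0, "ax": 0, "ay": 0, "az": 0.069, "jaw": -1}
    - {"x": -0.289, "y": -0.022, "z": 0, "ax": 0, "ay": 0, "az": 0.069, "jaw": -1}
    - {"x": -0.374, "y": -0.041, "z": 0, "ax": 0, "ay": 0, "az": 0.069, "jaw": -1}
    - {"x": -0.458, "y": -0.065, "z": 0, "ax": 0, "ay": 0, "az": 0.069, "jaw": -1}
    - {"x": -0.54, "y": -0.095, "z": 0, "ax": 0, "ay": 0, "az": 0.069, "jaw": -1}
    - {"x": -0.621, "y": -0.13, "z": 0, "ax": 0, "ay": 0, "az": 0.069, "jaw": -1}
    - {"x": -0.677, "y": -0.159, "z": 0, "ax": 0, "ay": 0, "az": 0.069, "jaw": -1}
    - {"x": -0.699, "y": -0.171, "z": 0, "ax": 0, "ay": 0, "az": 0.069, "jaw": -1}

```text
time: 25.4
tool_pos: [398.4, 106.8, 149.9]
tcp_rot: [3.141, 0.0, -0.871]
contact_force: [0.4, -0.3, 0.2]
grip_width: 0.2
finger_force: 0.2
```

Request:
send_rows:
  rows:
    - {"x": -0.023, "y": -0.011, "z": 0, "ax": 0, "ay": 0, "az": 0, "jaw": -1}
    - {"x": -0.057, "y": -0.029, "z": 0, "ax": 0, "ay": 0, "az": 0, "jaw": -1}
    - {"x": -0.09, "y": -0.047, "z": 0, "ax": 0, "ay": 0, "az": 0, "jaw": -1}
    - {"x": -0.123, "y": -0.066, "z": 0, "ax": 0, "ay": 0, "az": 0, "jaw": -1}
    - {"x": -0.156, "y": -0.087, "z": 0, "ax": 0, "ay": 0, "az": 0, "jaw": -1}
    - {"x": -0.188, "y": -0.108, "z": 0, "ax": 0, "ay": 0, "az": 0, "jaw": -1}
    - {"x": -0.219, "y": -0.131, "z": 0, "ax": 0, "ay": 0, "az": 0, "jaw": -1}
    - {"x": -0.25, "y": -0.154, "z": 0, "ax": 0, "ay": 0, "az": 0, "jaw": -1}
    - {"x": -0.27, "y": -0.17, "z": 0, "ax": 0, "ay": 0, "az": 0, "jaw": -1}
    - {"x": -0.28, "y": -0.179, "z": 0, "ax": 0, "ay": 0, "az": 0, "jaw": -1}

```text
time: 26.65
tool_pos: [390.1, 172.2, 149.8]
tcp_rot: [3.141, -0.0, -0.871]
contact_force: [0.7, -1.2, -0.5]
grip_width: 0.3
finger_force: 0.3
```

```bash
python3 - <<'E'
from h import *
st(); im,W=cloud("top","top3"); np.save("top3.npy",W)
cv2.imwrite("pics/c3.png",cv2.resize(im[85:285,100:400,::-1],None,fx=2.6,fy=2.6,interpolation=cv2.INTER_CUBIC))
E
```

```text
t 26.65 [390.1 172.2 149.8] [180.   -0.  -49.9] F [ 0.7 -1.2 -0.5] w 0.3 g 0.3
```

View pics/c3.png

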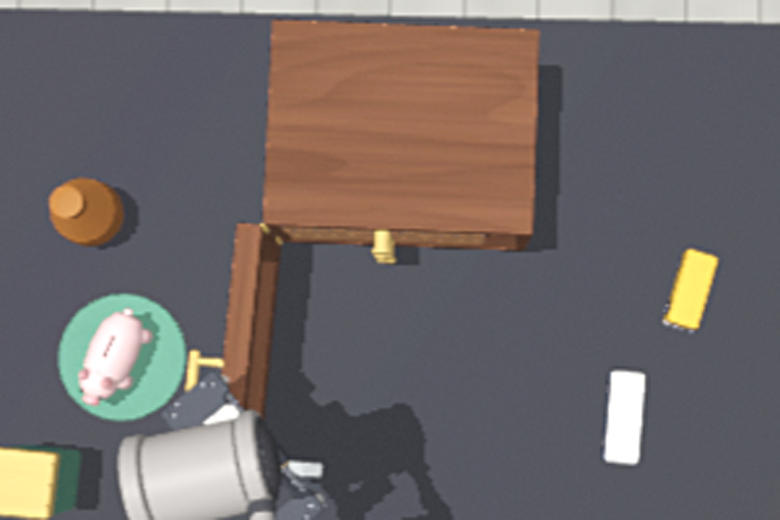

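Door is open to about 1.6 rad (edge at x≈250 in the crop). The pig stands on the mat and the top knob is at (383,245).

Request:
send_rows:
  rows:
    - {"x": 0.05, "y": 0, "z": -0.05, "ax": 0, "ay": 0, "az": 0, "jaw": -1}
    - {"x": 0.15, "y": 0, "z": -0.15, "ax": 0, "ay": 0, "az": -0.1, "jaw": -1}
    - {"x": 0.3, "y": -0.01, "z": -0.3, "ax": 0, "ay": 0, "az": -0.27, "jaw": -0.5}
    - {"x": 0.45, "y": -0.01, "z": -0.45, "ax": 0, "ay": 0, "az": -0.44, "jaw": 0}
    - {"x": 0.57, "y": -0.01, "z": -0.54, "ax": 0, "ay": 0, "az": -0.6, "jaw": 0}
    - {"x": 0.61, "y": -0.01, "z": -0.55, "ax": 0, "ay": 0, "az": -0.77, "jaw": 0}
    - {"x": 0.61, "y": -0.01, "z": -0.55, "ax": 0, "ay": 0, "az": -0.815, "jaw": 0}
    - {"x": 0.61, "y": -0.01, "z": -0.55, "ax": 0, "ay": 0, "az": -0.815, "jaw": 0}
    - {"x": 0.61, "y": -0.01, "z": -0.55, "ax": 0, "ay": 0, "az": -0.815, "jaw": 0}
    - {"x": 0.61, "y": -0.01, "z": -0.55, "ax": 0, "ay": 0, "az": -0.815, "jaw": 0}

```text
time: 27.95
tool_pos: [470.2, 79.8, 260.0]
tcp_rot: [3.142, -0.0, -0.019]
contact_force: [-0.2, -0.1, -0.0]
grip_width: 46.0
finger_force: 0.0
```

Request:
send_rows:
  rows:
    - {"x": 0.08, "y": 0.04, "z": 0.02, "ax": 0, "ay": 0, "az": 0, "jaw": 0}
    - {"x": 0.22, "y": 0.12, "z": 0.06, "ax": 0, "ay": 0, "az": 0, "jaw": 0}
    - {"x": 0.38, "y": 0.2, "z": 0.1, "ax": 0, "ay": 0, "az": 0, "jaw": 0}
    - {"x": 0.5, "y": 0.28, "z": 0.14, "ax": 0, "ay": 0, "az": 0, "jaw": 0}
    - {"x": 0.55, "y": 0.3, "z": 0.15, "ax": 0, "ay": 0, "az": 0, "jaw": 0}
    - {"x": 0.55, "y": 0.3, "z": 0.15, "ax": 0, "ay": 0, "az": 0, "jaw": 0}
    - {"x": 0.55, "y": 0.3, "z": 0.15, "ax": 0, "ay": 0, "az": 0, "jaw": 0}
    - {"x": 0.55, "y": 0.3, "z": 0.15, "ax": 0, "ay": 0, "az": 0, "jaw": 0}
    - {"x": 0.55, "y": 0.3, "z": 0.15, "ax": 0, "ay": 0, "az": 0, "jaw": 0}
    - {"x": 0.55, "y": 0.3, "z": 0.15, "ax": 0, "ay": 0, "az": 0, "jaw": 0}

```text
time: 29.2
tool_pos: [579.0, 18.0, 230.2]
tcp_rot: [3.141, -0.0, -0.018]
contact_force: [0.3, 0.1, -0.5]
grip_width: 45.9
finger_force: 0.0
```

```bash
python3 - <<'E'
from h import *
st(); im,W=cloud("wrist","w5"); np.save("w5.npy",W)
r,g,b=[im[...,i].astype(int) for i in range(3)]
B=(r>b+50)&(g>b+30)&(r>120)&(W[...,2]>122)&(W[...,2]<145)&(abs(W[...,1]-18)<40)&(W[...,0]>600)
rect("knob",W[B])
hi=W[(W[...,2]>163)&(W[...,2]<180)&(W[...,0]>600)]
for y0 in(-60,-20,20,60,100):
    q=hi[abs(hi[:,1]-y0)<2]; print(y0,q[:,0].min().round(1) if len(q) else None)
q=hi[abs(hi[:,0]-670)<4]; print(q[:,1].min(),q[:,1].max())
E
```

```text
t 29.2 [579.   18.  230.2] [180.  -0.  -1.] F [ 0.3  0.1 -0.5] w 45.9 g 0.0
knob 602 c [640.3  37.7] size [24.1, 21.6] ang 178.6 z [129.3 134.4 138.1]
-60 650.3
-20 651.1
20 651.8
60 652.5
100 653.3
-137.6059200047752 172.41627560435577
```

Request:
send_rows:
  rows:
    - {"x": 0.08, "y": -0.03, "z": 0, "ax": 0, "ay": 0, "az": 0, "jaw": 0}
    - {"x": 0.2, "y": -0.08, "z": 0, "ax": 0, "ay": 0, "az": 0, "jaw": 0}
    - {"x": 0.255, "y": -0.103, "z": 0.05, "ax": 0, "ay": 0, "az": 0, "jaw": 0}
    - {"x": 0.255, "y": -0.103, "z": 0.2, "ax": 0, "ay": 0, "az": 0, "jaw": 0}
    - {"x": 0.255, "y": -0.103, "z": 0.35, "ax": 0, "ay": 0, "az": 0, "jaw": 0}
    - {"x": 0.255, "y": -0.103, "z": 0.5, "ax": 0, "ay": 0, "az": 0, "jaw": 0}
    - {"x": 0.255, "y": -0.103, "z": 0.59, "ax": 0, "ay": 0, "az": 0, "jaw": 0}
    - {"x": 0.255, "y": -0.103, "z": 0.59, "ax": 0, "ay": 0, "az": 0, "jaw": -0.6}
    - {"x": 0.255, "y": -0.103, "z": 0.59, "ax": 0, "ay": 0, "az": 0, "jaw": -0.7}
    - {"x": 0.255, "y": -0.103, "z": 0.59, "ax": 0, "ay": 0, "az": 0, "jaw": -0.7}

```text
time: 30.5
tool_pos: [631.0, 37.4, 113.0]
tcp_rot: [3.141, -0.002, -0.018]
contact_force: [0.7, -0.1, 0.2]
grip_width: 20.7
finger_force: 30.1
```

Request:
send_rows:
  rows:
    - {"x": -0.04, "y": 0, "z": 0, "ax": 0, "ay": 0, "az": 0, "jaw": -0.7}
    - {"x": -0.13, "y": 0, "z": 0, "ax": 0, "ay": 0, "az": 0, "jaw": -0.7}
    - {"x": -0.25, "y": 0, "z": 0, "ax": 0, "ay": 0, "az": 0, "jaw": -0.7}
    - {"x": -0.39, "y": 0, "z": 0, "ax": 0, "ay": 0, "az": 0, "jaw": -0.7}
    - {"x": -0.53, "y": 0, "z": 0, "ax": 0, "ay": 0, "az": 0, "jaw": -0.7}
    - {"x": -0.67, "y": 0, "z": 0, "ax": 0, "ay": 0, "az": 0, "jaw": -0.7}
    - {"x": -0.78, "y": 0, "z": 0, "ax": 0, "ay": 0, "az": 0, "jaw": -0.7}
    - {"x": -0.84, "y": 0, "z": 0, "ax": 0, "ay": 0, "az": 0, "jaw": -0.7}
    - {"x": -0.848, "y": 0, "z": 0, "ax": 0, "ay": 0, "az": 0, "jaw": -0.7}
    - {"x": -0.848, "y": 0, "z": 0, "ax": 0, "ay": 0, "az": 0, "jaw": -0.7}

```text
time: 31.75
tool_pos: [461.2, 40.5, 112.8]
tcp_rot: [3.141, -0.001, -0.018]
contact_force: [-1.4, 1.3, 9.2]
grip_width: 19.8
finger_force: 30.0
```

Request:
send_rows:
  rows:
    - {"x": 0, "y": 0, "z": 0, "ax": 0, "ay": 0, "az": 0, "jaw": 0}
    - {"x": 0, "y": 0, "z": 0, "ax": 0, "ay": 0, "az": 0, "jaw": 0.2}
    - {"x": 0, "y": 0, "z": 0, "ax": 0, "ay": 0, "az": 0, "jaw": 0.2}
    - {"x": 0, "y": 0, "z": -0.1, "ax": 0, "ay": 0, "az": 0, "jaw": 0.2}
    - {"x": 0, "y": 0.02, "z": -0.3, "ax": 0, "ay": 0, "az": 0, "jaw": 0.5}
    - {"x": -0.05, "y": 0.15, "z": -0.55, "ax": 0, "ay": 0, "az": 0, "jaw": 1}
    - {"x": -0.1, "y": 0.4, "z": -0.7, "ax": 0, "ay": 0, "az": 0, "jaw": 1}
    - {"x": -0.1, "y": 0.7, "z": -0.75, "ax": 0, "ay": 0, "az": 0, "jaw": 1}
    - {"x": -0.1, "y": 0.93, "z": -0.75, "ax": 0, "ay": 0, "az": 0, "jaw": 1}
    - {"x": -0.1, "y": 1, "z": -0.75, "ax": 0, "ay": 0, "az": 0, "jaw": 1}

```text
time: 33.0
tool_pos: [436.9, -161.2, 261.7]
tcp_rot: [3.141, 0.0, -0.021]
contact_force: [-0.4, 0.3, 0.7]
grip_width: 91.7
finger_force: 0.0
```

```bash
python3 - <<'E'
from h import *
st(); im,W=cloud("top","top4"); np.save("top4.npy",W)
v,u=np.mgrid[:420,:560]
rect("van",W[(u>345)&(u<390)&(v>165)&(v<222)&(W[...,2]>15)&(W[...,2]<60)]); rect("coach",W[(u>315)&(u<365)&(v>217)&(v<280)&(W[...,2]>15)&(W[...,2]<60)])
cv2.imwrite("pics/c4.png",cv2.resize(im[85:285,100:400,::-1],None,fx=2.6,fy=2.6,interpolation=cv2.INTER_CUBIC))
E
```

```text
t 33.0 [ 436.9 -161.2  261.7] [180.    0.   -1.2] F [-0.4  0.3  0.7] w 91.7 g 0.0
van 387 c [ 599.6 -343.7] size [97.5, 41.6] ang 164.0 z [26.5 37.  43.4]
coach 83 c [ 483.2 -262.7] size [38.1, 19.6] ang 90.5 z [30.4 39.5 45.1]
```

View pics/c4.png

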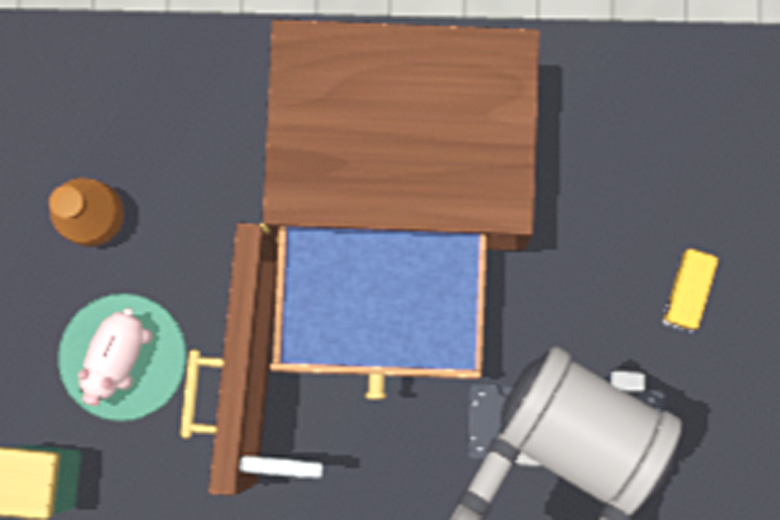

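Tray is out with its blue floor at (285-480, 230-370). The van is at (690,290) and the coach is hidden under the arm.

Request:
send_rows:
  rows:
    - {"x": 0, "y": 0.08, "z": 0, "ax": 0, "ay": 0, "az": 0.02, "jaw": 1}
    - {"x": 0, "y": 0.2, "z": 0.05, "ax": 0, "ay": 0, "az": 0.05, "jaw": 1}
    - {"x": 0, "y": 0.35, "z": 0.15, "ax": 0, "ay": 0, "az": 0.05, "jaw": 1}
    - {"x": 0, "y": 0.46, "z": 0.25, "ax": 0, "ay": 0, "az": 0.05, "jaw": 1}
    - {"x": 0, "y": 0.495, "z": 0.3, "ax": 0, "ay": 0, "az": 0.05, "jaw": 1}
    - {"x": 0, "y": 0.495, "z": 0.3, "ax": 0, "ay": 0, "az": 0.05, "jaw": 1}
    - {"x": 0, "y": 0.495, "z": 0.3, "ax": 0, "ay": 0, "az": 0.05, "jaw": 1}
    - {"x": 0, "y": 0.495, "z": 0.3, "ax": 0, "ay": 0, "az": 0.05, "jaw": 1}
    - {"x": 0, "y": 0.495, "z": 0.3, "ax": 0, "ay": 0, "az": 0.05, "jaw": 1}
    - {"x": 0, "y": 0.495, "z": 0.3, "ax": 0, "ay": 0, "az": 0.05, "jaw": 1}

```text
time: 34.3
tool_pos: [435.6, -257.9, 202.2]
tcp_rot: [3.141, -0.0, -0.07]
contact_force: [0.5, 0.6, 1.1]
grip_width: 91.8
finger_force: 0.0
```

```bash
python3 - <<'E'
from h import *
st(); im,W=cloud("wrist","w6")
v,u=np.mgrid[:420,:560]
m=(W[...,2]>28)&(W[...,2]<48)&(v<240)&(abs(W[...,1]+260)<110)&(W[...,0]<560); rect("coach",W[m])
W=np.load("top4.npy"); im=cv2.imread("pics/top4.png").astype(int)
B=(im[...,0]>im[...,2]+40)&(W[...,2]>100)&(W[...,2]<122)&(abs(W[...,1]-20)<160)&(W[...,0]>400)
rect("trayfloor",W[B]); print(np.percentile(W[B],[1,99],axis=0).round(1))
E
```

```text
t 34.3 [ 435.6 -257.9  202.2] [180.  -0.  -4.] F [0.5 0.6 1.1] w 91.8 g 0.0
coach 4784 c [ 481.4 -281.6] size [202.5, 72.3] ang 156.0 z [35.8 39.5 40.8]
trayfloor 3826 c [835.   21.4] size [691.9, 233.9] ang 176.1 z [105.3 110.4 115.7]
[[496.3 -71.9 102.8]
 [654.8 151.7 117.9]]
```

```bash
python3 - <<'E'
from h import *
st(); im,W=cloud("wrist","w7")
v,u=np.mgrid[:420,:560]
m=(W[...,2]>28)&(W[...,2]<48)&(v<250)&(abs(W[...,1]+260)<45)&(W[...,0]<520); 
n,l,s,c=cv2.connectedComponentsWithStats(m.astype(np.uint8)); k=1+s[1:,4].argmax(); print(s[k]); rect("coach",W[l==k])
E
```

```text
t 34.35 [ 435.5 -257.9  202.1] [180.  -0.  -4.] F [ 0.6 -1.3 -0.8] w 91.9 g 0.0
[ 267  131   42  111 4484]
coach 4484 c [ 440.3 -263.3] size [110.5, 40.5] ang 175.4 z [37.5 39.5 40.7]
```

View pics/w7.png

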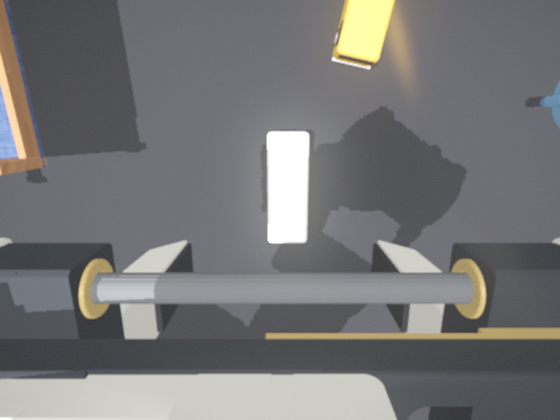

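Request:
send_rows:
  rows:
    - {"x": 0.025, "y": 0.025, "z": 0.1, "ax": 0, "ay": 0, "az": 0.01, "jaw": 1}
    - {"x": 0.025, "y": 0.025, "z": 0.3, "ax": 0, "ay": 0, "az": 0.01, "jaw": 1}
    - {"x": 0.025, "y": 0.025, "z": 0.5, "ax": 0, "ay": 0, "az": 0.01, "jaw": 0.7}
    - {"x": 0.025, "y": 0.025, "z": 0.7, "ax": 0, "ay": 0, "az": 0.01, "jaw": 0.7}
    - {"x": 0.025, "y": 0.025, "z": 0.85, "ax": 0, "ay": 0, "az": 0.01, "jaw": 0.7}
    - {"x": 0.025, "y": 0.025, "z": 0.94, "ax": 0, "ay": 0, "az": 0.01, "jaw": 0.7}
    - {"x": 0.025, "y": 0.025, "z": 0.97, "ax": 0, "ay": 0, "az": 0.01, "jaw": 0.7}
    - {"x": 0.025, "y": 0.025, "z": 0.97, "ax": 0, "ay": 0, "az": 0.01, "jaw": 0}
    - {"x": 0.025, "y": 0.025, "z": 0.97, "ax": 0, "ay": 0, "az": 0.01, "jaw": -0.5}
    - {"x": 0.025, "y": 0.025, "z": 0.97, "ax": 0, "ay": 0, "az": 0.01, "jaw": -0.5}

```text
time: 35.65
tool_pos: [440.5, -263.7, 8.7]
tcp_rot: [3.141, -0.001, -0.081]
contact_force: [-0.4, 0.4, 0.9]
grip_width: 52.7
finger_force: 0.0
```

Request:
send_rows:
  rows:
    - {"x": 0, "y": 0, "z": 0, "ax": 0, "ay": 0, "az": 0, "jaw": -0.5}
    - {"x": 0, "y": 0, "z": 0, "ax": 0, "ay": 0, "az": 0, "jaw": -0.5}
    - {"x": 0, "y": 0, "z": 0, "ax": 0, "ay": 0, "az": 0, "jaw": -0.5}
    - {"x": 0, "y": 0, "z": -0.05, "ax": 0, "ay": 0, "az": 0, "jaw": -0.5}
    - {"x": 0, "y": 0, "z": -0.16, "ax": 0, "ay": 0, "az": 0, "jaw": -0.5}
    - {"x": 0, "y": 0, "z": -0.3, "ax": 0, "ay": 0, "az": 0, "jaw": -0.5}
    - {"x": 0, "y": 0, "z": -0.45, "ax": 0, "ay": 0, "az": 0, "jaw": -0.5}
    - {"x": 0, "y": 0, "z": -0.6, "ax": 0, "ay": 0, "az": 0, "jaw": -0.5}
    - {"x": 0, "y": 0, "z": -0.7, "ax": 0, "ay": 0, "az": 0, "jaw": -0.5}
    - {"x": 0, "y": 0, "z": -0.71, "ax": 0, "ay": 0, "az": 0, "jaw": -0.5}

```text
time: 36.9
tool_pos: [440.5, -263.7, 151.3]
tcp_rot: [3.14, -0.002, -0.081]
contact_force: [-0.0, 0.2, -2.3]
grip_width: 39.6
finger_force: 30.0
```

Request:
send_rows:
  rows:
    - {"x": 0.05, "y": -0.05, "z": 0, "ax": 0, "ay": 0, "az": 0, "jaw": -0.5}
    - {"x": 0.15, "y": -0.14, "z": 0, "ax": 0, "ay": 0, "az": -0.02, "jaw": -0.5}
    - {"x": 0.27, "y": -0.26, "z": 0, "ax": 0, "ay": 0, "az": -0.04, "jaw": -0.5}
    - {"x": 0.4, "y": -0.39, "z": 0, "ax": 0, "ay": 0, "az": -0.06, "jaw": -0.5}
    - {"x": 0.52, "y": -0.51, "z": 0, "ax": 0, "ay": 0, "az": -0.06, "jaw": -0.5}
    - {"x": 0.61, "y": -0.59, "z": 0, "ax": 0, "ay": 0, "az": -0.06, "jaw": -0.5}
    - {"x": 0.64, "y": -0.62, "z": 0, "ax": 0, "ay": 0, "az": -0.06, "jaw": -0.5}
    - {"x": 0.64, "y": -0.62, "z": 0, "ax": 0, "ay": 0, "az": -0.06, "jaw": -0.5}
    - {"x": 0.64, "y": -0.62, "z": 0, "ax": 0, "ay": 0, "az": -0.06, "jaw": -0.5}
    - {"x": 0.64, "y": -0.62, "z": 0, "ax": 0, "ay": 0, "az": -0.06, "jaw": -0.5}

```text
time: 38.15
tool_pos: [577.2, -150.8, 150.0]
tcp_rot: [3.141, 0.0, -0.019]
contact_force: [-0.3, 0.2, -1.8]
grip_width: 40.0
finger_force: 30.0
```

Request:
send_rows:
  rows:
    - {"x": 0, "y": -0.05, "z": 0, "ax": 0, "ay": 0, "az": 0, "jaw": -0.5}
    - {"x": 0, "y": -0.15, "z": 0, "ax": 0, "ay": 0, "az": 0, "jaw": -0.5}
    - {"x": 0, "y": -0.3, "z": 0, "ax": 0, "ay": 0, "az": 0, "jaw": -0.5}
    - {"x": 0, "y": -0.45, "z": 0, "ax": 0, "ay": 0, "az": 0, "jaw": -0.5}
    - {"x": -0.005, "y": -0.58, "z": 0, "ax": 0, "ay": 0, "az": 0, "jaw": -0.5}
    - {"x": -0.005, "y": -0.66, "z": 0, "ax": 0, "ay": 0, "az": 0, "jaw": -0.5}
    - {"x": -0.005, "y": -0.68, "z": 0, "ax": 0, "ay": 0, "az": 0, "jaw": -0.5}
    - {"x": -0.005, "y": -0.68, "z": 0.04, "ax": 0, "ay": 0, "az": 0, "jaw": -0.5}
    - {"x": -0.005, "y": -0.68, "z": 0.08, "ax": 0, "ay": 0, "az": 0, "jaw": -0.5}
    - {"x": -0.005, "y": -0.68, "z": 0.1, "ax": 0, "ay": 0, "az": 0, "jaw": -0.5}

```text
time: 39.4
tool_pos: [578.8, -14.8, 128.8]
tcp_rot: [-3.142, 0.001, -0.019]
contact_force: [0.7, 0.3, -1.0]
grip_width: 39.7
finger_force: 30.0
```

Request:
send_rows:
  rows:
    - {"x": 0, "y": 0, "z": 0.02, "ax": 0, "ay": 0, "az": 0, "jaw": -0.5}
    - {"x": 0, "y": 0, "z": 0.04, "ax": 0, "ay": 0, "az": 0, "jaw": -0.5}
    - {"x": 0, "y": 0, "z": 0.053, "ax": 0, "ay": 0, "az": 0, "jaw": -0.5}
    - {"x": 0, "y": 0, "z": 0.053, "ax": 0, "ay": 0, "az": 0, "jaw": -0.5}
    - {"x": 0, "y": 0, "z": 0.053, "ax": 0, "ay": 0, "az": 0, "jaw": 0.3}
    - {"x": 0, "y": 0, "z": 0.053, "ax": 0, "ay": 0, "az": 0, "jaw": 0.3}
    - {"x": 0, "y": 0, "z": 0.053, "ax": 0, "ay": 0, "az": 0, "jaw": 0.3}
    - {"x": 0, "y": 0, "z": -0.05, "ax": 0, "ay": 0, "az": 0, "jaw": 0.3}
    - {"x": 0, "y": 0, "z": -0.25, "ax": 0, "ay": 0, "az": 0, "jaw": 0.3}
    - {"x": 0, "y": 0, "z": -0.5, "ax": 0, "ay": 0, "az": 0, "jaw": 0.3}

```text
time: 40.65
tool_pos: [578.6, -14.1, 230.4]
tcp_rot: [-3.141, 0.002, -0.018]
contact_force: [0.5, -0.2, -0.1]
grip_width: 59.6
finger_force: 0.0
```

Request:
send_rows:
  rows:
    - {"x": 0, "y": 0.1, "z": -0.05, "ax": 0, "ay": 0, "az": 0.03, "jaw": 0.3}
    - {"x": 0, "y": 0.28, "z": -0.05, "ax": 0, "ay": 0, "az": 0.1, "jaw": 0.5}
    - {"x": 0, "y": 0.5, "z": -0.05, "ax": 0, "ay": 0, "az": 0.2, "jaw": 1}
    - {"x": 0, "y": 0.75, "z": -0.05, "ax": 0, "ay": 0, "az": 0.25, "jaw": 1}
    - {"x": 0, "y": 0.9, "z": -0.05, "ax": 0, "ay": 0, "az": 0.25, "jaw": 1}
    - {"x": 0, "y": 0.95, "z": -0.05, "ax": 0, "ay": 0, "az": 0.25, "jaw": 1}
    - {"x": 0, "y": 0.95, "z": -0.05, "ax": 0, "ay": 0, "az": 0.25, "jaw": 1}
    - {"x": 0, "y": 0.95, "z": -0.05, "ax": 0, "ay": 0, "az": 0.25, "jaw": 1}
    - {"x": 0, "y": 0.95, "z": -0.05, "ax": 0, "ay": 0, "az": 0.25, "jaw": 1}
    - {"x": 0, "y": 0.95, "z": -0.05, "ax": 0, "ay": 0, "az": 0.25, "jaw": 1}

```text
time: 41.9
tool_pos: [575.9, -203.3, 240.1]
tcp_rot: [3.142, -0.0, -0.279]
contact_force: [0.6, -0.2, 0.1]
grip_width: 91.8
finger_force: 0.0
```

Request:
send_rows:
  rows:
    - {"x": 0.04, "y": 0.1, "z": 0.02, "ax": 0, "ay": 0, "az": 0, "jaw": 1}
    - {"x": 0.12, "y": 0.28, "z": 0.1, "ax": 0, "ay": 0, "az": 0, "jaw": 1}
    - {"x": 0.2, "y": 0.48, "z": 0.2, "ax": 0, "ay": 0, "az": 0, "jaw": 1}
    - {"x": 0.25, "y": 0.61, "z": 0.25, "ax": 0, "ay": 0, "az": 0, "jaw": 1}
    - {"x": 0.25, "y": 0.61, "z": 0.25, "ax": 0, "ay": 0, "az": 0, "jaw": 1}
    - {"x": 0.25, "y": 0.61, "z": 0.25, "ax": 0, "ay": 0, "az": 0, "jaw": 1}
    - {"x": 0.25, "y": 0.61, "z": 0.25, "ax": 0, "ay": 0, "az": 0, "jaw": 1}
    - {"x": 0.25, "y": 0.61, "z": 0.25, "ax": 0, "ay": 0, "az": 0, "jaw": 1}
    - {"x": 0.25, "y": 0.61, "z": 0.25, "ax": 0, "ay": 0, "az": 0, "jaw": 1}
    - {"x": 0.25, "y": 0.61, "z": 0.25, "ax": 0, "ay": 0, "az": 0, "jaw": 1}

```text
time: 43.15
tool_pos: [590.1, -334.9, 190.2]
tcp_rot: [3.141, -0.0, -0.28]
contact_force: [-0.3, 0.2, -0.3]
grip_width: 91.7
finger_force: 0.0
```

```bash
python3 - <<'E'
from h import *
st(); im,W=cloud("wrist","w8")
v,u=np.mgrid[:420,:560]
m=(W[...,2]>26)&(W[...,2]<46)&(v<260)&(abs(W[...,1]+344)<90)&(W[...,0]>500)
n,l,s,c=cv2.connectedComponentsWithStats(m.astype(np.uint8)); k=1+s[1:,4].argmax(); print(s[k]); rect("van",W[l==k])
im,W=cloud("top","top5")
m=(v>165)&(v<235)&(u>195)&(u<300)&(W[...,2]>132)&(W[...,2]<156)&(W[...,0]<648)&(W[...,0]>505)&(abs(W[...,1]+14)<40); rect("coach in tray",W[m])
E
```

```text
t 43.15 [ 590.1 -334.9  190.2] [180.  -0. -16.] F [-0.3  0.2 -0.3] w 91.7 g 0.0
[ 242  108   44  104 4325]
van 4325 c [ 626.5 -327.2] size [96.1, 40.0] ang 163.1 z [34.7 37.5 38.8]
coach in tray 477 c [577.7 -12. ] size [110.2, 39.6] ang 1.3 z [144.6 149.8 154.6]
```

Request:
send_rows:
  rows:
    - {"x": 0.05, "y": -0.03, "z": 0.03, "ax": 0, "ay": 0, "az": 0.015, "jaw": 1}
    - {"x": 0.13, "y": -0.07, "z": 0.12, "ax": 0, "ay": 0, "az": 0.015, "jaw": 1}
    - {"x": 0.164, "y": -0.087, "z": 0.3, "ax": 0, "ay": 0, "az": 0.015, "jaw": 1}
    - {"x": 0.164, "y": -0.087, "z": 0.5, "ax": 0, "ay": 0, "az": 0.015, "jaw": 0.7}
    - {"x": 0.164, "y": -0.087, "z": 0.7, "ax": 0, "ay": 0, "az": 0.015, "jaw": 0.7}
    - {"x": 0.164, "y": -0.087, "z": 0.84, "ax": 0, "ay": 0, "az": 0.015, "jaw": 0.7}
    - {"x": 0.164, "y": -0.087, "z": 0.91, "ax": 0, "ay": 0, "az": 0.015, "jaw": 0.7}
    - {"x": 0.164, "y": -0.087, "z": 0.91, "ax": 0, "ay": 0, "az": 0.015, "jaw": -0.5}
    - {"x": 0.164, "y": -0.087, "z": 0.91, "ax": 0, "ay": 0, "az": 0.015, "jaw": -0.5}
    - {"x": 0.164, "y": -0.087, "z": 0.91, "ax": 0, "ay": 0, "az": 0.015, "jaw": -0.5}

```text
time: 44.5
tool_pos: [627.2, -328.0, 9.5]
tcp_rot: [3.141, -0.003, -0.296]
contact_force: [0.7, -0.3, -0.9]
grip_width: 52.6
finger_force: 0.0
```

Request:
send_rows:
  rows:
    - {"x": 0, "y": 0, "z": 0, "ax": 0, "ay": 0, "az": 0, "jaw": -0.5}
    - {"x": 0, "y": 0, "z": 0, "ax": 0, "ay": 0, "az": 0, "jaw": -0.5}
    - {"x": 0, "y": 0, "z": -0.05, "ax": 0, "ay": 0, "az": 0, "jaw": -0.5}
    - {"x": 0, "y": 0, "z": -0.16, "ax": 0, "ay": 0, "az": 0, "jaw": -0.5}
    - {"x": 0, "y": 0, "z": -0.32, "ax": 0, "ay": 0, "az": 0, "jaw": -0.5}
    - {"x": 0, "y": 0, "z": -0.5, "ax": 0, "ay": 0, "az": 0, "jaw": -0.5}
    - {"x": 0, "y": 0, "z": -0.68, "ax": 0, "ay": 0, "az": 0, "jaw": -0.5}
    - {"x": 0, "y": 0, "z": -0.83, "ax": 0, "ay": 0, "az": 0, "jaw": -0.5}
    - {"x": 0, "y": 0, "z": -0.93, "ax": 0, "ay": 0, "az": 0, "jaw": -0.5}
    - {"x": 0, "y": 0, "z": -0.95, "ax": 0, "ay": 0, "az": 0, "jaw": -0.5}

```text
time: 45.75
tool_pos: [626.8, -327.8, 200.0]
tcp_rot: [3.141, -0.003, -0.296]
contact_force: [1.0, 0.6, -1.4]
grip_width: 39.7
finger_force: 30.0
```

Request:
send_rows:
  rows:
    - {"x": -0.03, "y": -0.05, "z": 0, "ax": 0, "ay": 0, "az": -0.02, "jaw": -0.5}
    - {"x": -0.09, "y": -0.17, "z": 0, "ax": 0, "ay": 0, "az": -0.07, "jaw": -0.5}
    - {"x": -0.16, "y": -0.31, "z": 0, "ax": 0, "ay": 0, "az": -0.13, "jaw": -0.5}
    - {"x": -0.23, "y": -0.45, "z": 0, "ax": 0, "ay": 0, "az": -0.19, "jaw": -0.5}
    - {"x": -0.3, "y": -0.58, "z": 0, "ax": 0, "ay": 0, "az": -0.25, "jaw": -0.5}
    - {"x": -0.34, "y": -0.66, "z": 0, "ax": 0, "ay": 0, "az": -0.267, "jaw": -0.5}
    - {"x": -0.345, "y": -0.668, "z": 0, "ax": 0, "ay": 0, "az": -0.267, "jaw": -0.5}
    - {"x": -0.345, "y": -0.668, "z": 0, "ax": 0, "ay": 0, "az": -0.267, "jaw": -0.5}
    - {"x": -0.345, "y": -0.668, "z": 0, "ax": 0, "ay": 0, "az": -0.267, "jaw": -0.5}
    - {"x": -0.345, "y": -0.668, "z": 0, "ax": 0, "ay": 0, "az": -0.267, "jaw": -0.5}

```text
time: 47.0
tool_pos: [599.3, -180.4, 197.7]
tcp_rot: [3.141, 0.0, -0.017]
contact_force: [0.4, 0.6, -1.5]
grip_width: 39.8
finger_force: 30.0
```

Request:
send_rows:
  rows:
    - {"x": -0.01, "y": -0.06, "z": 0, "ax": 0, "ay": 0, "az": 0, "jaw": -0.5}
    - {"x": -0.03, "y": -0.18, "z": 0, "ax": 0, "ay": 0, "az": 0, "jaw": -0.5}
    - {"x": -0.05, "y": -0.33, "z": 0, "ax": 0, "ay": 0, "az": 0, "jaw": -0.5}
    - {"x": -0.07, "y": -0.5, "z": 0, "ax": 0, "ay": 0, "az": 0, "jaw": -0.5}
    - {"x": -0.09, "y": -0.66, "z": 0, "ax": 0, "ay": 0, "az": 0, "jaw": -0.5}
    - {"x": -0.11, "y": -0.8, "z": 0, "ax": 0, "ay": 0, "az": 0, "jaw": -0.5}
    - {"x": -0.126, "y": -0.88, "z": 0, "ax": 0, "ay": 0, "az": 0, "jaw": -0.5}
    - {"x": -0.126, "y": -0.9, "z": 0, "ax": 0, "ay": 0, "az": 0, "jaw": -0.5}
    - {"x": -0.126, "y": -0.9, "z": 0, "ax": 0, "ay": 0, "az": 0, "jaw": -0.5}
    - {"x": -0.126, "y": -0.9, "z": 0, "ax": 0, "ay": 0, "az": 0, "jaw": -0.5}

```text
time: 48.25
tool_pos: [577.2, -0.1, 197.8]
tcp_rot: [3.141, 0.0, -0.017]
contact_force: [-0.4, 0.5, -1.1]
grip_width: 39.8
finger_force: 30.0
```

Request:
send_rows:
  rows:
    - {"x": 0, "y": -0.06, "z": 0, "ax": 0, "ay": 0, "az": 0, "jaw": -0.5}
    - {"x": -0.005, "y": -0.17, "z": 0, "ax": 0, "ay": 0, "az": 0, "jaw": -0.5}
    - {"x": -0.007, "y": -0.3, "z": 0, "ax": 0, "ay": 0, "az": 0, "jaw": -0.5}
    - {"x": -0.007, "y": -0.4, "z": 0, "ax": 0, "ay": 0, "az": 0, "jaw": -0.5}
    - {"x": -0.007, "y": -0.425, "z": 0.03, "ax": 0, "ay": 0, "az": 0, "jaw": -0.5}
    - {"x": -0.007, "y": -0.425, "z": 0.1, "ax": 0, "ay": 0, "az": 0, "jaw": -0.5}
    - {"x": -0.007, "y": -0.425, "z": 0.2, "ax": 0, "ay": 0, "az": 0, "jaw": -0.5}
    - {"x": -0.007, "y": -0.425, "z": 0.29, "ax": 0, "ay": 0, "az": 0, "jaw": -0.5}
    - {"x": -0.007, "y": -0.425, "z": 0.34, "ax": 0, "ay": 0, "az": 0, "jaw": -0.5}
    - {"x": -0.007, "y": -0.425, "z": 0.34, "ax": 0, "ay": 0, "az": 0, "jaw": -0.5}

```text
time: 49.5
tool_pos: [576.5, 85.2, 128.8]
tcp_rot: [3.141, 0.002, -0.017]
contact_force: [-0.4, -0.1, -0.7]
grip_width: 39.8
finger_force: 30.0
```

Request:
send_rows:
  rows:
    - {"x": 0, "y": 0, "z": 0.02, "ax": 0, "ay": 0, "az": 0, "jaw": -0.5}
    - {"x": 0, "y": 0, "z": 0.04, "ax": 0, "ay": 0, "az": 0, "jaw": -0.5}
    - {"x": 0, "y": 0, "z": 0.055, "ax": 0, "ay": 0, "az": 0, "jaw": -0.5}
    - {"x": 0, "y": 0, "z": 0.055, "ax": 0, "ay": 0, "az": 0, "jaw": -0.5}
    - {"x": 0, "y": 0, "z": 0.055, "ax": 0, "ay": 0, "az": 0, "jaw": 0.3}
    - {"x": 0, "y": 0, "z": 0.055, "ax": 0, "ay": 0, "az": 0, "jaw": 0.3}
    - {"x": 0, "y": 0, "z": 0.055, "ax": 0, "ay": 0, "az": 0, "jaw": 0.3}
    - {"x": 0, "y": 0, "z": -0.05, "ax": 0, "ay": 0, "az": 0, "jaw": 0.3}
    - {"x": 0, "y": 0, "z": -0.25, "ax": 0, "ay": 0, "az": 0, "jaw": 0.3}
    - {"x": 0, "y": 0, "z": -0.5, "ax": 0, "ay": 0, "az": 0, "jaw": 0.3}

```text
time: 50.75
tool_pos: [576.4, 85.7, 230.3]
tcp_rot: [3.141, 0.002, -0.016]
contact_force: [0.2, 0.2, -0.0]
grip_width: 59.5
finger_force: 0.0
```

Request:
send_rows:
  rows:
    - {"x": -0.08, "y": 0.03, "z": -0.02, "ax": 0, "ay": 0, "az": 0, "jaw": 0.3}
    - {"x": -0.24, "y": 0.09, "z": -0.05, "ax": 0, "ay": 0, "az": 0, "jaw": 0}
    - {"x": -0.44, "y": 0.16, "z": -0.05, "ax": 0, "ay": 0, "az": 0, "jaw": -1}
    - {"x": -0.62, "y": 0.21, "z": -0.05, "ax": 0, "ay": 0, "az": 0, "jaw": -1}
    - {"x": -0.72, "y": 0.235, "z": -0.05, "ax": 0, "ay": 0, "az": 0, "jaw": -1}
    - {"x": -0.735, "y": 0.235, "z": -0.05, "ax": 0, "ay": 0, "az": 0, "jaw": -1}
    - {"x": -0.735, "y": 0.235, "z": -0.05, "ax": 0, "ay": 0, "az": 0, "jaw": -1}
    - {"x": -0.735, "y": 0.235, "z": -0.05, "ax": 0, "ay": 0, "az": 0, "jaw": -1}
    - {"x": -0.735, "y": 0.235, "z": -0.05, "ax": 0, "ay": 0, "az": 0, "jaw": -1}
    - {"x": -0.735, "y": 0.235, "z": -0.05, "ax": 0, "ay": 0, "az": 0, "jaw": -1}

```text
time: 52.0
tool_pos: [429.5, 41.2, 239.7]
tcp_rot: [3.142, 0.0, -0.016]
contact_force: [-0.0, -0.8, -0.9]
grip_width: 0.3
finger_force: 0.0
```

```bash
python3 - <<'E'
from h import *
st(); im,W=cloud("wrist","w9")
r,g,b=[im[...,i].astype(int) for i in range(3)]
B=(r>b+50)&(g>b+30)&(r>120)&(W[...,2]>122)&(W[...,2]<145)&(abs(W[...,1]-38)<30)&(W[...,0]<486)&(W[...,0]>440)
if B.sum(): rect("knob",W[B])
im,W=cloud("top","top6"); h=(W[...,2]>138)&(W[...,2]<156)&(W[...,0]<645)&(W[...,0]>500)
for n,y in(("coach",-12),("van",86)): rect(n,W[h&(abs(W[...,1]-y)<35)])
E
```

```text
t 52.0 [429.5  41.2 239.7] [180.    0.   -0.9] F [-0.  -0.8 -0.9] w 0.3 g 0.0
knob 751 c [471.8  40.7] size [27.0, 21.0] ang 179.6 z [130.3 134.9 138.2]
coach 481 c [577.3 -11.9] size [109.5, 39.6] ang 1.1 z [144.9 149.7 154.6]
van 418 c [574.7  88.8] size [95.4, 40.2] ang 178.3 z [142.4 147.9 153.4]
```

View pics/w9.png

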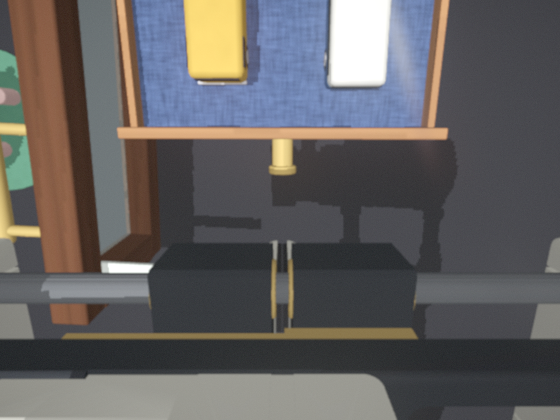

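The yellow van at (217,40) and the white coach at (358,40) both stand on their wheels in the tray. The knob at (282,155) lies straight ahead of the closed fingers.

Request:
send_rows:
  rows:
    - {"x": 0, "y": 0, "z": 0.08, "ax": 0, "ay": 0, "az": 0, "jaw": -1}
    - {"x": 0, "y": 0, "z": 0.25, "ax": 0, "ay": 0, "az": 0, "jaw": -1}
    - {"x": 0, "y": 0, "z": 0.45, "ax": 0, "ay": 0, "az": 0, "jaw": -1}
    - {"x": 0, "y": 0, "z": 0.58, "ax": 0, "ay": 0, "az": 0, "jaw": -1}
    - {"x": 0, "y": 0, "z": 0.61, "ax": 0, "ay": 0, "az": 0, "jaw": -1}
    - {"x": 0, "y": 0, "z": 0.61, "ax": 0, "ay": 0, "az": 0, "jaw": -1}
    - {"x": 0, "y": 0, "z": 0.61, "ax": 0, "ay": 0, "az": 0, "jaw": -1}
    - {"x": 0.05, "y": 0, "z": 0.61, "ax": 0, "ay": 0, "az": 0, "jaw": -1}
    - {"x": 0.08, "y": 0, "z": 0.61, "ax": 0, "ay": 0, "az": 0, "jaw": -1}
    - {"x": 0.1, "y": 0, "z": 0.61, "ax": 0, "ay": 0, "az": 0, "jaw": -1}

```text
time: 53.35
tool_pos: [449.6, 40.8, 118.0]
tcp_rot: [3.141, 0.0, -0.016]
contact_force: [-2.3, 0.5, 1.0]
grip_width: 0.3
finger_force: 0.8
```

Request:
send_rows:
  rows:
    - {"x": 0.03, "y": 0, "z": 0, "ax": 0, "ay": 0, "az": 0, "jaw": -1}
    - {"x": 0.08, "y": 0, "z": 0, "ax": 0, "ay": 0, "az": 0, "jaw": -1}
    - {"x": 0.15, "y": 0, "z": 0, "ax": 0, "ay": 0, "az": 0, "jaw": -1}
    - {"x": 0.24, "y": 0, "z": 0, "ax": 0, "ay": 0, "az": 0, "jaw": -1}
    - {"x": 0.34, "y": 0, "z": 0, "ax": 0, "ay": 0, "az": 0, "jaw": -1}
    - {"x": 0.44, "y": 0, "z": 0, "ax": 0, "ay": 0, "az": 0, "jaw": -1}
    - {"x": 0.54, "y": 0, "z": 0, "ax": 0, "ay": 0, "az": 0, "jaw": -1}
    - {"x": 0.62, "y": 0, "z": 0, "ax": 0, "ay": 0, "az": 0, "jaw": -1}
    - {"x": 0.68, "y": 0, "z": 0, "ax": 0, "ay": 0, "az": 0, "jaw": -1}
    - {"x": 0.72, "y": 0, "z": 0, "ax": 0, "ay": 0, "az": 0, "jaw": -1}

```text
time: 54.6
tool_pos: [594.0, 38.4, 117.7]
tcp_rot: [3.141, 0.0, -0.016]
contact_force: [-2.6, -0.3, 0.2]
grip_width: 0.5
finger_force: 0.9
```

Request:
send_rows:
  rows:
    - {"x": 0.02, "y": 0, "z": 0, "ax": 0, "ay": 0, "az": 0, "jaw": -1}
    - {"x": 0.04, "y": 0, "z": 0, "ax": 0, "ay": 0, "az": 0, "jaw": -1}
    - {"x": 0.06, "y": 0, "z": 0, "ax": 0, "ay": 0, "az": 0, "jaw": -1}
    - {"x": 0.08, "y": 0, "z": 0, "ax": 0, "ay": 0, "az": 0, "jaw": -1}
    - {"x": 0.095, "y": 0, "z": 0, "ax": 0, "ay": 0, "az": 0, "jaw": -1}
    - {"x": 0.105, "y": 0, "z": 0, "ax": 0, "ay": 0, "az": 0, "jaw": -1}
    - {"x": 0.112, "y": 0, "z": 0, "ax": 0, "ay": 0, "az": 0, "jaw": -1}
    - {"x": 0.118, "y": 0, "z": 0, "ax": 0, "ay": 0, "az": 0, "jaw": -1}
    - {"x": 0.122, "y": 0, "z": 0, "ax": 0, "ay": 0, "az": 0, "jaw": -1}
    - {"x": 0.122, "y": 0, "z": 0, "ax": 0, "ay": 0, "az": 0, "jaw": -1}

```text
time: 55.85
tool_pos: [616.9, 38.2, 117.9]
tcp_rot: [3.142, 0.002, -0.016]
contact_force: [-5.7, 0.2, 1.4]
grip_width: 0.5
finger_force: 2.5
```

Request:
send_rows:
  rows:
    - {"x": 0.004, "y": 0, "z": 0, "ax": 0, "ay": 0, "az": 0, "jaw": -1}
    - {"x": 0.008, "y": 0, "z": 0, "ax": 0, "ay": 0, "az": 0, "jaw": -1}
    - {"x": 0.012, "y": 0, "z": 0, "ax": 0, "ay": 0, "az": 0, "jaw": -1}
    - {"x": 0.015, "y": 0, "z": 0, "ax": 0, "ay": 0, "az": 0, "jaw": -1}
    - {"x": 0.015, "y": 0, "z": 0, "ax": 0, "ay": 0, "az": 0, "jaw": -1}
    - {"x": 0.015, "y": 0, "z": 0, "ax": 0, "ay": 0, "az": 0, "jaw": -1}
    - {"x": 0.015, "y": 0, "z": 0, "ax": 0, "ay": 0, "az": 0, "jaw": -1}
    - {"x": 0.015, "y": 0, "z": 0, "ax": 0, "ay": 0, "az": 0, "jaw": -1}
    - {"x": 0.015, "y": 0, "z": 0, "ax": 0, "ay": 0, "az": 0, "jaw": -1}
    - {"x": 0.015, "y": 0, "z": 0, "ax": 0, "ay": 0, "az": 0, "jaw": -1}

```text
time: 57.1
tool_pos: [616.9, 38.2, 117.9]
tcp_rot: [3.141, 0.008, -0.016]
contact_force: [-16.2, -1.0, 8.4]
grip_width: 0.8
finger_force: 8.2
```

```bash
python3 - <<'E'
from h import *
st()
im,W=cloud("top","top7"); v,u=np.mgrid[:420,:560]
m=(W[...,2]>161)&(W[...,2]<176)&(W[...,0]<640)&(W[...,1]>100)&(W[...,1]<260); rect("door top",W[m])
P=W[m]
for x in (420,470,520,570,620):
    q=P[abs(P[:,0]-x)<5]; print(x,len(q),(q[:,1].min().round(1),q[:,1].max().round(1)) if len(q) else None)
print("start",door(1.66,-51.5,-280))
E
```

```text
t 57.1 [616.9  38.2 117.9] [180.    0.5  -0.9] F [-16.2  -1.    8.4] w 0.8 g 8.2
door top 1035 c [493.6 220.2] size [293.5, 67.2] ang 176.0 z [162.8 168.4 173.3]
420 39 (np.float64(191.5), np.float64(254.8))
470 40 (np.float64(188.4), np.float64(250.9))
520 37 (np.float64(186.0), np.float64(213.5))
570 37 (np.float64(181.6), np.float64(208.9))
620 32 (np.float64(178.0), np.float64(207.0))
start [381.0011818  249.13915222]
```

Request:
send_rows:
  rows:
    - {"x": -0.1, "y": 0, "z": 0, "ax": 0, "ay": 0, "az": 0, "jaw": -1}
    - {"x": -0.3, "y": 0, "z": -0.03, "ax": 0, "ay": 0, "az": 0, "jaw": -1}
    - {"x": -0.5, "y": 0, "z": -0.15, "ax": 0, "ay": 0, "az": -0.02, "jaw": -1}
    - {"x": -0.7, "y": 0, "z": -0.35, "ax": 0, "ay": 0, "az": -0.15, "jaw": -1}
    - {"x": -0.85, "y": 0, "z": -0.55, "ax": 0, "ay": 0, "az": -0.32, "jaw": -1}
    - {"x": -0.9, "y": 0, "z": -0.68, "ax": 0, "ay": 0, "az": -0.49, "jaw": -1}
    - {"x": -0.9, "y": 0, "z": -0.7, "ax": 0, "ay": 0, "az": -0.65, "jaw": -1}
    - {"x": -0.9, "y": 0, "z": -0.7, "ax": 0, "ay": 0, "az": -0.7, "jaw": -1}
    - {"x": -0.9, "y": 0, "z": -0.7, "ax": 0, "ay": 0, "az": -0.7, "jaw": -1}
    - {"x": -0.9, "y": 0, "z": -0.7, "ax": 0, "ay": 0, "az": -0.7, "jaw": -1}

```text
time: 58.4
tool_pos: [441.0, 41.0, 258.0]
tcp_rot: [3.141, -0.001, 0.716]
contact_force: [-0.5, 0.1, 0.3]
grip_width: 0.5
finger_force: 0.0
```

Request:
send_rows:
  rows:
    - {"x": 0.04, "y": -0.08, "z": 0, "ax": 0, "ay": 0, "az": -0.05, "jaw": -1}
    - {"x": 0.12, "y": -0.25, "z": 0, "ax": 0, "ay": 0, "az": -0.2, "jaw": -1}
    - {"x": 0.23, "y": -0.5, "z": 0, "ax": 0, "ay": 0, "az": -0.37, "jaw": -1}
    - {"x": 0.34, "y": -0.75, "z": 0, "ax": 0, "ay": 0, "az": -0.54, "jaw": -1}
    - {"x": 0.43, "y": -0.92, "z": 0, "ax": 0, "ay": 0, "az": -0.7, "jaw": -1}
    - {"x": 0.456, "y": -0.98, "z": 0, "ax": 0, "ay": 0, "az": -0.75, "jaw": -1}
    - {"x": 0.456, "y": -0.98, "z": 0, "ax": 0, "ay": 0, "az": -0.75, "jaw": -1}
    - {"x": 0.456, "y": -0.98, "z": 0, "ax": 0, "ay": 0, "az": -0.75, "jaw": -1}
    - {"x": 0.456, "y": -0.98, "z": 0, "ax": 0, "ay": 0, "az": -0.75, "jaw": -1}
    - {"x": 0.456, "y": -0.98, "z": 0, "ax": 0, "ay": 0, "az": -0.75, "jaw": -1}

```text
time: 59.65
tool_pos: [381.0, 248.0, 257.9]
tcp_rot: [3.141, 0.0, 1.5]
contact_force: [0.8, -0.1, 0.6]
grip_width: 0.3
finger_force: 0.0
```

```bash
python3 - <<'E'
from h import *
st(); o=bot.get_obs(); P=np.array([*o["tool_pos"][:2],125]); y0=np.degrees(o["tcp_rot"][2])
print("joints",np.round(o["joint_positions"],2))
def seg(ps,P0,y0):
    w=[(*door(p,-39.5,-280),125,180-np.degrees(p)) for p in ps]
    rows(w,P0,y0); print(np.round(w[-1],1)); return np.array(w[-1][:3]),w[-1][3]
ph=[1.64,1.62,1.57,1.5,1.43,1.36,1.29,1.22,1.16,1.13]
a=seg(ph,P,y0)
a=seg([1.1,1.04,.97,.9,.83,.76,.69,.62,.57,.54],*a)
a=seg([.52,.48,.43,.38,.33,.28,.23,.18,.14,.12],*a)
a=seg([.11,.1,.09,.08,.07,.06,.05,.04,.03,.02],*a)
E
```

```text
t 59.65 [381.  248.  257.9] [180.   0.  86.] F [ 0.8 -0.1  0.6] w 0.3 g 0.0
joints [ 0.41  0.19  1.65 -0.    1.31  0.48]
x -0.082 y -0.006 z 0.000 az -0.001
x -0.110 y -0.009 z 0.000 az -0.020
x -0.181 y -0.016 z 0.000 az -0.068
x -0.280 y -0.019 z 0.000 az -0.135
x -0.379 y -0.016 z 0.000 az -0.202
x -0.477 y -0.005 z 0.000 az -0.269
x -0.574 y 0.012 z 0.000 az -0.335
x -0.670 y 0.036 z 0.000 az -0.402
x -0.751 y 0.062 z 0.000 az -0.460
x -0.791 y 0.077 z 0.000 az -0.488
[385.2  89.2 125.  115.3]
x -0.042 y -0.005 z 0.000 az -0.029
x -0.127 y -0.012 z 0.000 az -0.086
x -0.226 y -0.014 z 0.000 az -0.153
x -0.324 y -0.008 z 0.000 az -0.220
x -0.423 y 0.004 z 0.000 az -0.286
x -0.520 y 0.023 z 0.000 az -0.353
x -0.615 y 0.049 z 0.000 az -0.420
x -0.709 y 0.082 z 0.000 az -0.487
x -0.774 y 0.109 z 0.000 az -0.535
x -0.812 y 0.127 z 0.000 az -0.563
[477.5 -47.  125.  149.1]
x -0.028 y -0.004 z 0.000 az -0.019
x -0.084 y -0.009 z 0.000 az -0.057
x -0.155 y -0.013 z 0.000 az -0.105
x -0.226 y -0.014 z 0.000 az -0.153
x -0.296 y -0.010 z 0.000 az -0.201
x -0.367 y -0.004 z 0.000 az -0.248
x -0.436 y 0.006 z 0.000 az -0.296
x -0.506 y 0.020 z 0.000 az -0.344
x -0.561 y 0.034 z 0.000 az -0.382
x -0.588 y 0.041 z 0.000 az -0.401
[ 582.6 -100.4  125.   173.1]
x -0.014 y -0.002 z 0.000 az -0.010
x -0.028 y -0.004 z 0.000 az -0.019
x -0.042 y -0.005 z 0.000 az -0.029
x -0.056 y -0.007 z 0.000 az -0.038
x -0.070 y -0.008 z 0.000 az -0.048
x -0.084 y -0.009 z 0.000 az -0.057
x -0.098 y -0.010 z 0.000 az -0.067
x -0.113 y -0.011 z 0.000 az -0.076
x -0.127 y -0.012 z 0.000 az -0.086
x -0.141 y -0.013 z 0.000 az -0.095
[ 610.2 -106.3  125.   178.9]
```

Request:
send_rows:
  rows:
    - {"x": 0, "y": 0, "z": 0.08, "ax": 0, "ay": 0, "az": 0, "jaw": -1}
    - {"x": 0, "y": 0, "z": 0.22, "ax": 0, "ay": 0, "az": 0, "jaw": -1}
    - {"x": 0, "y": 0, "z": 0.4, "ax": 0, "ay": 0, "az": 0, "jaw": -1}
    - {"x": 0, "y": 0, "z": 0.55, "ax": 0, "ay": 0, "az": 0, "jaw": -1}
    - {"x": 0, "y": 0, "z": 0.64, "ax": 0, "ay": 0, "az": 0, "jaw": -1}
    - {"x": 0, "y": 0, "z": 0.665, "ax": 0, "ay": 0, "az": 0, "jaw": -1}
    - {"x": 0, "y": 0, "z": 0.665, "ax": 0, "ay": 0, "az": 0, "jaw": -1}
    - {"x": 0, "y": 0, "z": 0.665, "ax": 0, "ay": 0, "az": 0, "jaw": -1}
    - {"x": 0, "y": 0, "z": 0.665, "ax": 0, "ay": 0, "az": 0, "jaw": -1}
    - {"x": 0, "y": 0, "z": 0.665, "ax": 0, "ay": 0, "az": 0, "jaw": -1}

```text
time: 60.9
tool_pos: [380.8, 248.8, 125.3]
tcp_rot: [3.141, -0.0, 1.502]
contact_force: [0.5, 0.0, 0.8]
grip_width: 0.6
finger_force: 0.0
```

Request:
send_rows:
  rows:
    - {"x": -0.05, "y": -0.003, "z": 0, "ax": 0, "ay": 0, "az": 0, "jaw": -1}
    - {"x": -0.1, "y": -0.008, "z": 0, "ax": 0, "ay": 0, "az": -0.02, "jaw": -1}
    - {"x": -0.18, "y": -0.016, "z": 0, "ax": 0, "ay": 0, "az": -0.068, "jaw": -1}
    - {"x": -0.28, "y": -0.019, "z": 0, "ax": 0, "ay": 0, "az": -0.135, "jaw": -1}
    - {"x": -0.38, "y": -0.016, "z": 0, "ax": 0, "ay": 0, "az": -0.202, "jaw": -1}
    - {"x": -0.477, "y": -0.005, "z": 0, "ax": 0, "ay": 0, "az": -0.269, "jaw": -1}
    - {"x": -0.574, "y": 0.012, "z": 0, "ax": 0, "ay": 0, "az": -0.335, "jaw": -1}
    - {"x": -0.67, "y": 0.036, "z": 0, "ax": 0, "ay": 0, "az": -0.402, "jaw": -1}
    - {"x": -0.751, "y": 0.062, "z": 0, "ax": 0, "ay": 0, "az": -0.46, "jaw": -1}
    - {"x": -0.791, "y": 0.077, "z": 0, "ax": 0, "ay": 0, "az": -0.488, "jaw": -1}

```text
time: 62.15
tool_pos: [385.0, 88.7, 124.9]
tcp_rot: [-3.141, 0.0, 2.014]
contact_force: [0.3, 1.2, -0.4]
grip_width: 0.1
finger_force: 0.3
```

Request:
send_rows:
  rows:
    - {"x": -0.042, "y": -0.005, "z": 0, "ax": 0, "ay": 0, "az": -0.029, "jaw": -1}
    - {"x": -0.127, "y": -0.012, "z": 0, "ax": 0, "ay": 0, "az": -0.086, "jaw": -1}
    - {"x": -0.226, "y": -0.014, "z": 0, "ax": 0, "ay": 0, "az": -0.153, "jaw": -1}
    - {"x": -0.324, "y": -0.008, "z": 0, "ax": 0, "ay": 0, "az": -0.22, "jaw": -1}
    - {"x": -0.423, "y": 0.004, "z": 0, "ax": 0, "ay": 0, "az": -0.286, "jaw": -1}
    - {"x": -0.52, "y": 0.023, "z": 0, "ax": 0, "ay": 0, "az": -0.353, "jaw": -1}
    - {"x": -0.615, "y": 0.049, "z": 0, "ax": 0, "ay": 0, "az": -0.42, "jaw": -1}
    - {"x": -0.709, "y": 0.082, "z": 0, "ax": 0, "ay": 0, "az": -0.487, "jaw": -1}
    - {"x": -0.774, "y": 0.109, "z": 0, "ax": 0, "ay": 0, "az": -0.535, "jaw": -1}
    - {"x": -0.812, "y": 0.127, "z": 0, "ax": 0, "ay": 0, "az": -0.563, "jaw": -1}

```text
time: 63.4
tool_pos: [477.5, -46.9, 124.8]
tcp_rot: [-3.141, -0.0, 2.603]
contact_force: [-1.0, -0.0, 0.2]
grip_width: 0.4
finger_force: 0.4
```

Request:
send_rows:
  rows:
    - {"x": -0.028, "y": -0.004, "z": 0, "ax": 0, "ay": 0, "az": -0.019, "jaw": -1}
    - {"x": -0.084, "y": -0.009, "z": 0, "ax": 0, "ay": 0, "az": -0.057, "jaw": -1}
    - {"x": -0.155, "y": -0.013, "z": 0, "ax": 0, "ay": 0, "az": -0.105, "jaw": -1}
    - {"x": -0.226, "y": -0.014, "z": 0, "ax": 0, "ay": 0, "az": -0.153, "jaw": -1}
    - {"x": -0.296, "y": -0.01, "z": 0, "ax": 0, "ay": 0, "az": -0.201, "jaw": -1}
    - {"x": -0.367, "y": -0.004, "z": 0, "ax": 0, "ay": 0, "az": -0.248, "jaw": -1}
    - {"x": -0.436, "y": 0.006, "z": 0, "ax": 0, "ay": 0, "az": -0.296, "jaw": -1}
    - {"x": -0.506, "y": 0.02, "z": 0, "ax": 0, "ay": 0, "az": -0.344, "jaw": -1}
    - {"x": -0.561, "y": 0.034, "z": 0, "ax": 0, "ay": 0, "az": -0.382, "jaw": -1}
    - {"x": -0.588, "y": 0.041, "z": 0, "ax": 0, "ay": 0, "az": -0.401, "jaw": -1}

```text
time: 64.65
tool_pos: [582.9, -99.4, 124.8]
tcp_rot: [-3.142, -0.0, 3.024]
contact_force: [-0.1, -0.7, 0.6]
grip_width: 0.6
finger_force: 0.3
```

Request:
send_rows:
  rows:
    - {"x": -0.014, "y": -0.002, "z": 0, "ax": 0, "ay": 0, "az": -0.01, "jaw": -1}
    - {"x": -0.028, "y": -0.004, "z": 0, "ax": 0, "ay": 0, "az": -0.019, "jaw": -1}
    - {"x": -0.042, "y": -0.005, "z": 0, "ax": 0, "ay": 0, "az": -0.029, "jaw": -1}
    - {"x": -0.056, "y": -0.007, "z": 0, "ax": 0, "ay": 0, "az": -0.038, "jaw": -1}
    - {"x": -0.07, "y": -0.008, "z": 0, "ax": 0, "ay": 0, "az": -0.048, "jaw": -1}
    - {"x": -0.084, "y": -0.009, "z": 0, "ax": 0, "ay": 0, "az": -0.057, "jaw": -1}
    - {"x": -0.098, "y": -0.01, "z": 0, "ax": 0, "ay": 0, "az": -0.067, "jaw": -1}
    - {"x": -0.113, "y": -0.011, "z": 0, "ax": 0, "ay": 0, "az": -0.076, "jaw": -1}
    - {"x": -0.127, "y": -0.012, "z": 0, "ax": 0, "ay": 0, "az": -0.086, "jaw": -1}
    - {"x": -0.135, "y": -0.013, "z": 0, "ax": 0, "ay": 0, "az": -0.092, "jaw": -1}

```text
time: 65.9
tool_pos: [608.2, -104.9, 124.9]
tcp_rot: [3.141, -0.003, 3.12]
contact_force: [-11.1, 0.8, 6.2]
grip_width: 0.1
finger_force: 4.8
```

Request:
send_rows:
  rows:
    - {"x": -0.005, "y": 0, "z": 0, "ax": 0, "ay": 0, "az": 0, "jaw": -1}
    - {"x": -0.01, "y": 0, "z": 0, "ax": 0, "ay": 0, "az": 0, "jaw": -1}
    - {"x": -0.015, "y": 0, "z": 0, "ax": 0, "ay": 0, "az": 0, "jaw": -1}
    - {"x": -0.02, "y": 0, "z": 0, "ax": 0, "ay": 0, "az": 0, "jaw": -1}
    - {"x": -0.02, "y": 0, "z": 0, "ax": 0, "ay": 0, "az": 0, "jaw": -1}
    - {"x": -0.02, "y": 0, "z": 0, "ax": 0, "ay": 0, "az": 0, "jaw": -1}
    - {"x": -0.02, "y": 0, "z": 0, "ax": 0, "ay": 0, "az": 0, "jaw": -1}
    - {"x": -0.02, "y": 0, "z": 0, "ax": 0, "ay": 0, "az": 0, "jaw": -1}
    - {"x": -0.02, "y": 0, "z": 0, "ax": 0, "ay": 0, "az": 0, "jaw": -1}
    - {"x": -0.02, "y": 0, "z": 0, "ax": 0, "ay": 0, "az": 0, "jaw": -1}

```text
time: 67.15
tool_pos: [608.0, -104.9, 125.0]
tcp_rot: [3.141, -0.012, 3.12]
contact_force: [-22.9, 1.0, 13.2]
grip_width: 0.7
finger_force: 11.6
```

Request:
send_rows:
  rows:
    - {"x": 0.05, "y": 0, "z": 0, "ax": 0, "ay": 0, "az": 0, "jaw": -1}
    - {"x": 0.2, "y": 0, "z": 0, "ax": 0, "ay": 0, "az": 0, "jaw": -1}
    - {"x": 0.4, "y": 0, "z": -0.05, "ax": 0, "ay": 0, "az": 0, "jaw": -1}
    - {"x": 0.55, "y": 0.1, "z": -0.2, "ax": 0, "ay": 0, "az": 0, "jaw": -1}
    - {"x": 0.65, "y": 0.3, "z": -0.4, "ax": 0, "ay": 0, "az": 0, "jaw": -1}
    - {"x": 0.7, "y": 0.1, "z": -0.55, "ax": 0, "ay": 0, "az": 0, "jaw": -1}
    - {"x": 0.7, "y": -0.2, "z": -0.65, "ax": 0, "ay": 0, "az": 0, "jaw": -1}
    - {"x": 0.7, "y": -0.5, "z": -0.65, "ax": 0, "ay": 0, "az": 0, "jaw": -1}
    - {"x": 0.7, "y": -0.7, "z": -0.65, "ax": 0, "ay": 0, "az": 0, "jaw": -1}
    - {"x": 0.7, "y": -0.7, "z": -0.65, "ax": 0, "ay": 0, "az": 0, "jaw": -1}

```text
time: 68.4
tool_pos: [470.0, -244.8, 254.6]
tcp_rot: [-3.141, 0.001, 3.115]
contact_force: [-0.2, 0.3, 0.1]
grip_width: 0.6
finger_force: 0.0
```

```bash
python3 - <<'E'
from h import *
st(); im,W=cloud("top","top8")
hi=W[(W[...,2]>160)&(W[...,2]<178)]
for y0 in (140,80,-110,-90): 
    q=hi[(abs(hi[:,1]-y0)<4)&(hi[:,0]>560)]; print(y0,q[:,0].min().round(1))
a=im[85:285,100:400,::-1]; im2,_=cloud("scene")
cv2.imwrite("pics/c8.png",np.hstack([cv2.resize(a,(450,300)),cv2.resize(im2[120:330,190:470,::-1],(350,300))]))
E
```

```text
t 68.4 [ 470.  -244.8  254.6] [-179.9    0.   178.5] F [-0.2  0.3  0.1] w 0.6 g 0.0
140 623.3
80 621.8
-110 619.2
-90 619.1
```

View pics/c8.png

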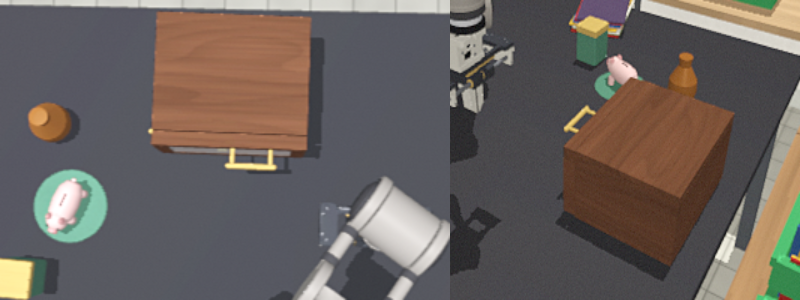

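The picture shows the door flush with the cabinet front, its edge running parallel to the front. The pig is upright on the mat and the table is clear of vehicles, so I'm handing in.

```bash
python3 -c "
from plant import bot
print(bot.close_job())"
```

```text
the job is handed in; nothing more can be done
None
```

I finished and handed in the job: the pig stands on the mat, the van and coach are on their wheels in the top tray (there was no car), the tray is home and the door is shut; I did not tug the door to check that the catch had set.

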